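# Sort the woodcut blanks and press the pile

### The arm

A 6-joint arm with a two-finger parallel gripper is mounted at the origin on the work surface. World frame = base frame: x ahead of the robot, y to its left, z up, the work surface at z = 0. Lengths are in m, angles in degrees, forces in N, time in s.
With the tool pointing down it reaches from about 0.375 to 0.9 m from the base axis. Payload 3.1 kg.
Tool frame: the origin (TCP) lies midway between the tips of the shut fingers; the grasp point (between the pads) lies 19 mm behind it; x points along the fingers, z is the direction in which the jaws open and shut, and the axes are right-handed (so a half turn about x gives the same grasp; the last joint's range is limited). The gripper opens to 87 mm and grips with 3 to 60 N. Pads are 19 mm wide; open, the fingers measure 117 mm over their backs; the gripper's body (75 mm by 190 mm) begins 51 mm behind the grasp point.
Start: joints at [-84.253, 30.224, 82.088, -0, 67.689, -10.227], TCP at [0.172, -0.601, 0.2] pointing down, gripper open.
Joint ranges: [-176.69, 176.69], [-43.24, 126.21], [12.49, 139.97], [-82, 262], [0, 151.66], [-163.58, 163.58]. Speed limits (degrees/s): [159.86, 159.86, 180, 180, 180, 180].

### API

Orientations are given as a 3x3 rotation matrix whose columns are the frame's x, y, z axes.
In Python, from rig import * gives the robot as it stands.
- The arm moves only by the tool play_rows, never from a script. Its argument "rows" is a list that holds one entry, the list of rows, each a list of 7 numbers: the shift along the tool's x, y, z in m, then the turn, a rotation vector about the tool's x, y, z in degrees, then the finger opening in m, from 0 to 0.087. A call has 1 to 12 rows; each row is the pose to reach, as a shift and turn from the pose commanded when the call began, along the tool's axes at that moment; what a row does not reach only later rows make up. A row lasts 1/10 s, in which the tool goes at most 50 mm and 8.59 degrees, less where a joint would pass 70% of its speed; a pose out of reach is approached as far as the arm can. A call with a gripper value outside its range is refused whole. The fingers move at their own pace and stop on an object; the grip force is fixed at half the most. Time passes only in rows, so rows that repeat a pose let the fingers close. It gives the time, the measured TCP pose, the force and the opening at its end, in the units of the state.
- read_state(): the state, without advancing time (a new reading comes with each control period).
- capture(name): name is "side" or "top"; returns a dict with "pixels" (400x640x3 uint8, red, green, blue), "intrinsics" (3x3 intrinsics, pixels), "rvec" (rotation vector, rad) and "tvec" (3), from world to camera coordinates, as OpenCV has them. Camera axes: x right, y down, z forward; pixel columns grow to the right and rows downward; lengths in m; the calibration is good to about 2 mm. A picture is of the moment at which its call begins. There is no depth.
- hand_in(): hands the job in, once; it reports no verdict.
Trained networks look in the newest picture that a camera, given by its name, has taken for a name from the list of things; names that differ only in an ending like _2 or _b are one class to them, and where a whole thing is asked for, a point or a joint stands for the part that bears it (a point fixed in the world has none). Each returns a list of dicts, best first, with "p" (0 to 1); they miss things now and then, are a little off and sometimes report something else, mostly with a low value. They report only what shows in the picture. A call takes as long as a camera call.
- trace(camera, target): "mask" (400x640 bool, what is visible of it) and "at" ([column, row] in pixels, amid what is visible of it).
The state is a dict: "time_s": time; "joint_positions": joint angles; "qvel": joint speeds; "tau": joint torques, N m; "position": TCP position; "tcp_rot": TCP orientation; "force": force on the tool from outside, world axes, zero at the start; "moment": the same for the moment, N m; "opening": opening from 0.0 (shut) to 1.0 (fully open).
Only numpy, scipy, OpenCV 4.12 (cv2) and the standard library are available. Lean on these libraries where they do the work, as an engineer would, in place of code of your own. Each camera call takes 0.05 s, during which the arm holds its last target.

### The job

Somebody has begun to sort this batch of small pine woodcut blanks: one tray holds the first sound blank with the steel weight on it, the other tray the first spoilt one. Take the weight off, put every spoilt blank lying on the desk (sawn too short, corner broken off, bite out of its side, or end sawn at a slant) into the tray with the spoilt one, and pile all the sound ones flat and squarely, edges flush and lengths parallel, on the first sound blank, which stays where it is. Last, set the weight back upright on the middle of the finished pile, and leave the tape, the ink jar and everything else on the desk alone.

Things in the scene. Friction and masses are not known exactly. Their poses are not given: they have to be found in the camera images.
- sound_1: sound pine woodcut blank: a plain complete block 110 x 50 x 18 mm. Origin at the block's centre (9 mm above what it lies on); x along the 110 mm length, y along the 50 mm width, z up through the 18 mm thickness. Starts flat on the desk among the rest, long side roughly along world x (within 0.3 rad), or is absent (None from the start)
- sound_2: sound pine woodcut blank: a plain complete block 110 x 50 x 18 mm. Origin at the block's centre (9 mm above what it lies on); x along the 110 mm length, y along the 50 mm width, z up through the 18 mm thickness. Starts flat on the desk among the rest, long side roughly along world x (within 0.3 rad), or is absent (None from the start)
- sound_3: sound pine woodcut blank: a plain complete block 110 x 50 x 18 mm. Origin at the block's centre (9 mm above what it lies on); x along the 110 mm length, y along the 50 mm width, z up through the 18 mm thickness. Starts flat on the desk among the rest, long side roughly along world x (within 0.3 rad), or is absent (None from the start)
- sound_4: sound pine woodcut blank: a plain complete block 110 x 50 x 18 mm. Origin at the block's centre (9 mm above what it lies on); x along the 110 mm length, y along the 50 mm width, z up through the 18 mm thickness. Starts flat on the desk among the rest, long side roughly along world x (within 0.3 rad), or is absent (None from the start)
- spoilt_chip: spoilt pine blank with one corner broken off (about 36 mm of the length and 26 mm of the width missing at the +x +y corner). Once 110 x 50 x 18 mm; origin at the centre of that outline, x along its length, y its width, z up. Near the origin its full 50 mm width is whole (11 mm either side), so grip it there. Starts flat on the desk, or is absent (None)
- spoilt_short: spoilt pine blank sawn too short: a plain block 80 x 50 x 18 mm. Origin at the centre of the 80 mm block, x along the 80 mm, y along the 50 mm, z up. Starts flat on the desk among the rest, or is absent (None from the start)
- spoilt_bite: spoilt pine blank with a bite 30 mm long and 20 mm deep out of the +y long side, from x = 14 to 44 mm. Once 110 x 50 x 18 mm; origin at the centre of that outline, x along its length, y its width, z up. Near the origin its full 50 mm width is whole (11 mm either side), so grip it there. Starts flat on the desk, or is absent (None)
- spoilt_skew: spoilt pine blank with its +x end sawn at a slant, so that the +y long side is 34 mm shorter than the -y side. Once 110 x 50 x 18 mm; origin at the centre of that outline, x along its length, y its width, z up. Near the origin its full 50 mm width is whole (11 mm either side), so grip it there. Starts flat on the desk, or is absent (None)
- first_sound: the first sound blank of the pile, 110 x 50 x 18 mm like the others (origin at its centre, x along its length), lying loose near the middle of one of the two trays (which one varies) with the steel weight on it
- first_spoilt: the first spoilt blank, with a corner broken off, 110 x 50 x 18 mm before that (origin at the centre of that outline), lying loose near the middle of the other tray
- weight: steel press weight, 0.5 to 0.75 kg: slab 90 x 44 x 18 mm with a round upright knob in its middle, neck 18 mm in diameter from 18 to 28 mm height, head 28 mm in diameter from 28 to 54 mm height. Origin at the centre of its underside, x along the 90 mm, z up. Grip it by the knob from above. At the start it lies on the first sound blank
- tray_1: left (+y) shallow dark wooden tray fixed to the desk, 236 mm (x) by 176 mm (y) outside, inside 220 by 160 mm, floor 5 mm above the desk, edge strip 8 mm wide rising to only 10 mm above the desk. Origin on the desk surface under its centre, x and y along its sides. In some starts it holds the first sound blank with the weight on it, in others the first spoilt blank
- tray_2: right (-y) shallow dark wooden tray fixed to the desk, 236 mm (x) by 176 mm (y) outside, inside 220 by 160 mm, floor 5 mm above the desk, edge strip 8 mm wide rising to only 10 mm above the desk. Origin on the desk surface under its centre, x and y along its sides. In some starts it holds the first sound blank with the weight on it, in others the first spoilt blank
- tape: bystander: roll of paper tape lying flat among or beside the blanks, 68 mm across, 24 mm high, loose; origin under its centre
- ink_jar: bystander: small jar of ink among or beside the blanks, 54 mm across, 48 mm high, loose; origin under its centre
- mug: bystander: mug, 82 mm across, 92 mm high, handle at its +y, loose, at the left beyond the blanks; origin under its centre. Beyond the blanks (x over about 0.7 m) a closed laptop (centre) and an ink roller (right) lie on the desk, out of the way

How it is judged (in metres and radians):
On the way, in this order (a step that is already met when the one before it is completed fails the run):
1. the weight has been taken off the first sound blank (horizontal distance between weight and first_sound above 0.04 m), for 0.2 s.
2. all the sound blanks lie flat and squarely on the first one, no weight on them yet (horizontal distance between each of sound_1, sound_2, sound_3, sound_4 and first_sound below 0.008 m and angle between the x axis of each of sound_1, sound_2, sound_3, sound_4 and the x axis of first_sound, either way round below 0.1 rad and angle between the z axis of each of sound_1, sound_2, sound_3, sound_4 and the z axis of first_sound, either way round below 0.06 rad and linear speed of each of sound_1, sound_2, sound_3, sound_4 below 0.02 m/s and horizontal distance between weight and first_sound above 0.04 m), for 0.2 s.
At the end, for the whole second after the job is handed in: sound blanks flat on the first one (centres within 8 mm, parallel within 0.1 rad), it still undermost in its tray, within 60 mm of its start; weight upright on top, centred within 15 mm; all spoilt blanks in the other tray with the first spoilt one (centres inside it, under 100 mm high); all at rest (horizontal distance between each of sound_1, sound_2, sound_3, sound_4 and first_sound below 0.008 m and angle between the x axis of each of sound_1, sound_2, sound_3, sound_4 and the x axis of first_sound, either way round below 0.1 rad and angle between the z axis of each of sound_1, sound_2, sound_3, sound_4 and the z axis of first_sound, either way round below 0.06 rad and linear speed of each of sound_1, sound_2, sound_3, sound_4, weight, spoilt_chip, spoilt_short, spoilt_bite, spoilt_skew below 0.02 m/s and horizontal distance between weight and first_sound below 0.015 m and angle between weight's own z axis and vertical below 0.06 rad and z of each of first_sound, sound_1, sound_2, sound_3, sound_4 in the frame of weight below -0.004 m and (((x of first_sound in the frame of tray_1 between -0.108 and 0.108 m and y of first_sound in the frame of tray_1 between -0.078 and 0.078 m and height (world z) of first_sound below 0.02 m) and (x of spoilt_chip in the frame of tray_2 between -0.108 and 0.108 m and y of spoilt_chip in the frame of tray_2 between -0.078 and 0.078 m and height (world z) of spoilt_chip below 0.1 m) and (x of spoilt_short in the frame of tray_2 between -0.108 and 0.108 m and y of spoilt_short in the frame of tray_2 between -0.078 and 0.078 m and height (world z) of spoilt_short below 0.1 m) and (x of spoilt_bite in the frame of tray_2 between -0.108 and 0.108 m and y of spoilt_bite in the frame of tray_2 between -0.078 and 0.078 m and height (world z) of spoilt_bite below 0.1 m) and (x of spoilt_skew in the frame of tray_2 between -0.108 and 0.108 m and y of spoilt_skew in the frame of tray_2 between -0.078 and 0.078 m and height (world z) of spoilt_skew below 0.1 m) and (x of first_spoilt in the frame of tray_2 between -0.108 and 0.108 m and y of first_spoilt in the frame of tray_2 between -0.078 and 0.078 m and height (world z) of first_spoilt below 0.1 m)) or ((x of first_sound in the frame of tray_2 between -0.108 and 0.108 m and y of first_sound in the frame of tray_2 between -0.078 and 0.078 m and height (world z) of first_sound below 0.02 m) and (x of spoilt_chip in the frame of tray_1 between -0.108 and 0.108 m and y of spoilt_chip in the frame of tray_1 between -0.078 and 0.078 m and height (world z) of spoilt_chip below 0.1 m) and (x of spoilt_short in the frame of tray_1 between -0.108 and 0.108 m and y of spoilt_short in the frame of tray_1 between -0.078 and 0.078 m and height (world z) of spoilt_short below 0.1 m) and (x of spoilt_bite in the frame of tray_1 between -0.108 and 0.108 m and y of spoilt_bite in the frame of tray_1 between -0.078 and 0.078 m and height (world z) of spoilt_bite below 0.1 m) and (x of spoilt_skew in the frame of tray_1 between -0.108 and 0.108 m and y of spoilt_skew in the frame of tray_1 between -0.078 and 0.078 m and height (world z) of spoilt_skew below 0.1 m) and (x of first_spoilt in the frame of tray_1 between -0.108 and 0.108 m and y of first_spoilt in the frame of tray_1 between -0.078 and 0.078 m and height (world z) of first_spoilt below 0.1 m))) and distance of first_sound from where it was at the start of the episode below 0.06 m); the robot touches nothing.
It fails at once if the tape, the ink jar or the mug is shoved more than 60 mm away or the jar or mug is tipped over (distance of any of tape, ink_jar, mug from where it was at the start of the episode above 0.06 m or angle between any of ink_jar, mug's own z axis and vertical above 0.7 rad).
Of sound_1, sound_2, sound_3, sound_4 only 3 to 4 are there at a start; the rules pass over those that are not, and their reading is None.
Of spoilt_chip, spoilt_short, spoilt_bite, spoilt_skew only 3 to 4 are there at a start; the rules pass over those that are not, and their reading is None.
At some moment in a run one of spoilt_chip, spoilt_short, spoilt_bite, spoilt_skew may be knocked a few centimetres aside while the robot is not near it.
Once in a run the grip may slacken for a moment while it holds something.
It also fails if it takes over 210 s, if anything falls off the work surface, if the arm or the gripper's body presses on something with over 40 N, if the wrist force passes 120 N, or if a joint passes its speed limit or range.

## Working session

There is one attempt and no reset: what is moved stays moved. The work goes in short steps, Python scripts to look and compute and a tool call to move; the robot and the scene stay as the last step left them, time stands still between calls to the robot, and variables do not carry over. Pictures are saved under pics/ and viewed, and the job is handed in when it is done.

Besides the shell and the picture viewer there is one more tool, called after "Call:" as name(argument=value, ...) on one line, values as JSON. play_rows: Moves the arm, as the interface text tells. Its arguments: {"type":"object","properties":{"rows":{"type":"array"}},"required":["rows"]}

```bash
ls; mkdir -p pics
python3 - <<'E'
from rig import *
import cv2
for n in ("top","side"):
    c=capture(n); cv2.imwrite(f"pics/{n}0.png",c["pixels"][:,:,::-1]); print(n,c["intrinsics"],c["rvec"],c["tvec"])
s=read_state(); print(s)
E
```

```text
pics
top [[423.95728683   0.         318.22140774]
 [  0.         423.95728683 197.61011329]
 [  0.           0.           1.        ]] [ 2.161653   -2.22794973  0.05989311] [0.03917    0.61091396 1.12036935]
side [[471.81942455   0.         325.65053314]
 [  0.         471.81942455 199.51399401]
 [  0.           0.           1.        ]] [ 0.76285174 -2.42895712  1.3296961 ] [0.51422574 0.22727076 0.97531087]
{'time_s': 0.1, 'joint_positions': array([-8.42549627e+01,  3.02732999e+01,  8.21499041e+01,  4.25545596e-04,
        6.76891338e+01, -1.02270588e+01]), 'qvel': array([ 0.0059221 , -0.16228179, -0.20528495, -0.03078165, -0.00120469,
       -0.02962218]), 'tau': array([-6.18926988e-04, -4.40986347e+01, -1.77151144e+01,  6.34610583e-02,
        5.34216268e-02, -3.97436929e-05]), 'position': array([ 0.1719416 , -0.60014572,  0.1986684 ]), 'tcp_rot': array([[-1.89429272e-04,  9.61396633e-01,  2.75166274e-01],
       [ 1.95150141e-03,  2.75166111e-01, -9.61394718e-01],
       [-9.99998078e-01,  3.54871072e-04, -1.92829140e-03]]), 'force': array([ 0.46158138, -0.23877477, -0.13712114]), 'moment': array([-0.02906805,  0.00999818, -0.03428429]), 'opening': 0.9962573215744084}
```

View pics/top0.png

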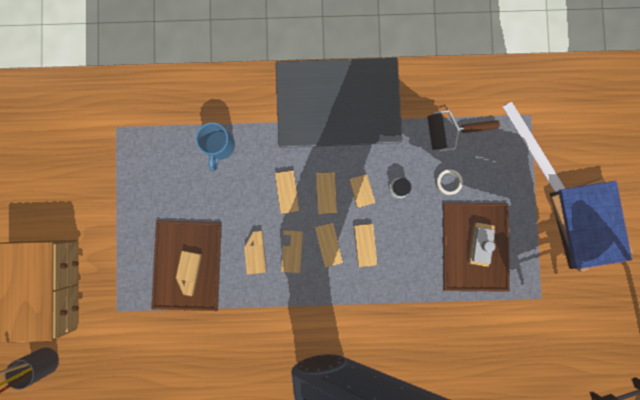

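View pics/side0.png

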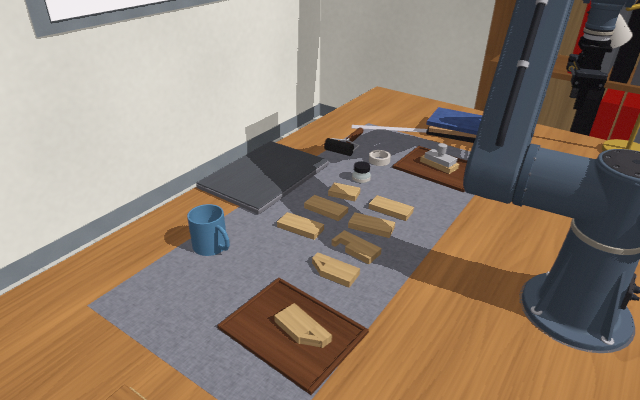

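Run:
```python
from rig import *
import cv2,numpy as np
c=capture("top");im=c["pixels"]
cr=im[160:285,230:395,::-1]
cv2.imwrite("pics/z1.png",cv2.resize(cr,None,fx=4.5,fy=4.5,interpolation=cv2.INTER_CUBIC))
for n in ["sound_1","spoilt_chip","spoilt_short","spoilt_bite","spoilt_skew","first_sound","first_spoilt","weight","tray_1","tape","ink_jar","mug"]:
    print(n,[(round(d["p"],2),np.round(d["at"]).tolist(),int(d["mask"].sum())) for d in trace("top",n)])
```

```text
sound_1 [(0.91, [366.0, 243.0], 789), (0.68, [327.0, 194.0], 794), (0.65, [288.0, 192.0], 828), (0.56, [330.0, 243.0], 680), (0.36, [472.0, 241.0], 252)]
spoilt_chip [(0.94, [256.0, 252.0], 689), (0.63, [361.0, 188.0], 590)]
spoilt_short [(0.77, [362.0, 191.0], 546)]
spoilt_bite [(0.72, [292.0, 253.0], 706)]
spoilt_skew []
first_sound [(0.58, [471.0, 239.0], 121)]
first_spoilt [(0.57, [187.0, 272.0], 775), (0.56, [214.0, 141.0], 1181)]
weight [(0.67, [185.0, 270.0], 822), (0.55, [484.0, 245.0], 640)]
tray_1 [(0.92, [468.0, 247.0], 5009), (0.83, [182.0, 264.0], 5060)]
tape [(0.57, [439.0, 187.0], 257)]
ink_jar [(0.65, [398.0, 187.0], 350), (0.25, [456.0, 181.0], 278)]
mug [(0.73, [214.0, 142.0], 1118), (0.26, [329.0, 246.0], 763)]
```

View pics/z1.png

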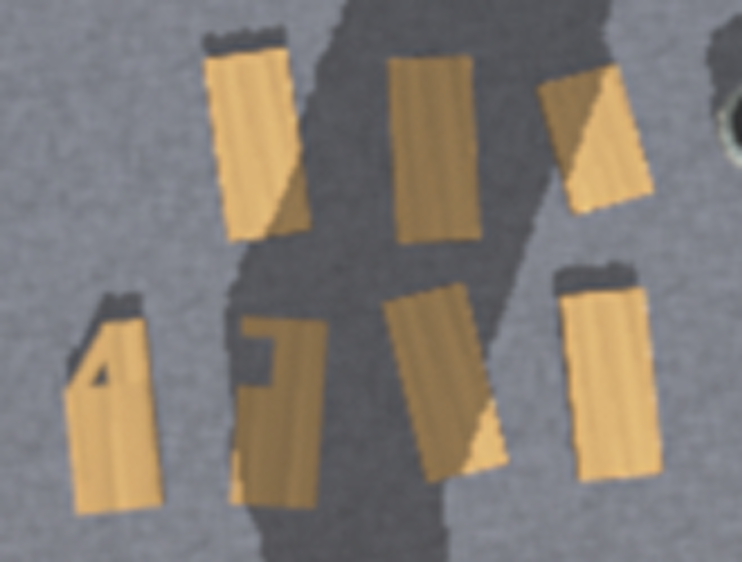

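```bash
cat > h.py <<'E'
from rig import *
import cv2,numpy as np,json
from scipy.optimize import minimize
from scipy.spatial.transform import Rotation as Ro
def cam(c):
    R=cv2.Rodrigues(np.array(c["rvec"]))[0]; return R,np.array(c["tvec"]).reshape(3),np.array(c["intrinsics"])
def proj(c,P):
    return cv2.projectPoints(np.array(P,float).reshape(-1,1,3),np.array(c["rvec"]),np.array(c["tvec"]).reshape(3),np.array(c["intrinsics"]),None)[0].reshape(-1,2)
def unproj(c,uv,z):
    R,t,K=cam(c); d=R.T@np.linalg.inv(K)@np.array([uv[0],uv[1],1.]); o=-R.T@t
    return (o+d*(z-o[2])/d[2])
def wood(im):
    a=im.astype(int); r,g,b=a[...,0],a[...,1],a[...,2]
    return ((r-b)>0.30*r)&(r>75)&(g>0.68*r)
def outline(kind):
    if kind=="short": return np.array([[-40,-25],[40,-25],[40,25],[-40,25]])/1e3
    if kind=="chip": return np.array([[-55,-25],[55,-25],[55,-1],[19,25],[-55,25]])/1e3
    if kind=="chipL": return np.array([[-55,-25],[55,-25],[55,-1],[19,25],[-55,25]])/1e3
    if kind=="bite": return np.array([[-55,-25],[55,-25],[55,25],[44,25],[44,5],[14,5],[14,25],[-55,25]])/1e3
    if kind=="slab": return np.array([[-45,-22],[45,-22],[45,22],[-45,22]])/1e3
    return np.array([[-55,-25],[55,-25],[55,25],[-55,25]])/1e3
S=8
def render(c,kind,p,zb,h,box):
    o=outline(kind); ca,sa=np.cos(p[2]),np.sin(p[2])
    xy=np.c_[o[:,0]*ca-o[:,1]*sa+p[0],o[:,0]*sa+o[:,1]*ca+p[1]]
    t=proj(c,np.c_[xy,np.full(len(o),zb+h)]); b=proj(c,np.c_[xy,np.full(len(o),zb)])
    u0,v0,u1,v1=box; m=np.zeros(((v1-v0)*S,(u1-u0)*S),np.uint8)
    f=lambda q:np.round((q-[u0,v0]+0.5)*S*16-8).astype(np.int32)
    cv2.fillPoly(m,[f(t)],255,shift=4)
    for i in range(len(o)):
        j=(i+1)%len(o); cv2.fillPoly(m,[f(np.array([t[i],t[j],b[j],b[i]]))],255,shift=4)
    return cv2.resize(m,(u1-u0,v1-v0),interpolation=cv2.INTER_AREA)/255.
def fit(c,mask,kind,p0,zb=0.,h=.018,pad=32):
    """mask: float image 0..1; p0 (x,y,yaw)"""
    uv=proj(c,[[p0[0],p0[1],zb+h/2]])[0].astype(int)
    box=(max(uv[0]-pad,0),max(uv[1]-pad,0),min(uv[0]+pad,640),min(uv[1]+pad,400)); m=mask[box[1]:box[3],box[0]:box[2]].astype(float)
    f=lambda q:np.abs(render(c,kind,(q[0]/1e3,q[1]/1e3,q[2]/100),zb,h,box)-m).sum()
    best=None
    for d in (0,.12,-.12):
        x0=np.array([p0[0]*1e3,p0[1]*1e3,(p0[2]+d)*100])
        r=minimize(f,x0,method="Nelder-Mead",options=dict(initial_simplex=np.vstack([x0,x0+[6,0,0],x0+[0,6,0],x0+[0,0,10]]),xatol=.05,fatol=.05))
        if best is None or r.fun<best.fun: best=r
    q=best.x; return np.array([q[0]/1e3,q[1]/1e3,q[2]/100]),best.fun
def comp(c,uv,z=.018,lab=None,mask=None):
    """connected component at/near uv"""
    n,l,st,ce=cv2.connectedComponentsWithStats(mask.astype(np.uint8))
    k=min(range(1,n),key=lambda k:np.hypot(*(ce[k]-uv))+(1e3 if st[k][4]<150 else 0))
    return l==k,ce[k],st[k][4]
def yawof(R): return np.arctan2(R[1,1],R[0,1])
def go(*wps):
    """waypoints (x,y,z,yaw|None) -> rows relative to measured pose"""
    s=read_state(); R=np.array(s["tcp_rot"]); p=np.array(s["position"])
    print("t",round(s["time_s"],2),"pos",np.round(p,4),"yaw",round(float(np.degrees(yawof(R))),2),"open",round(s["opening"]*87,1),"F",np.round(s["force"],1))
    for w in wps:
        d=R.T@(np.array(w[:3])-p)
        if w[3] is None: rv=np.zeros(3)
        else:
            y=w[3]; cur=yawof(R)
            while y-cur>np.pi/2: y-=np.pi
            while y-cur<-np.pi/2: y+=np.pi
            T=np.array([[0,np.cos(y),np.sin(y)],[0,np.sin(y),-np.cos(y)],[-1,0,0]])
            rv=Ro.from_matrix(R.T@T).as_rotvec(degrees=True)
        print([round(float(v),4) for v in d],[round(float(v),2) for v in rv])
E
python3 - <<'E'
from h import *
c=capture("top");im=c["pixels"]
m=wood(im)
o=im[130:310,140:520,::-1].copy(); o[m[130:310,140:520]]=(0,0,255)
cv2.imwrite("pics/m1.png",cv2.resize(o,None,fx=2,fy=2))
for k,uv in dict(sA=(287,191),sB=(327,193),sC=(365,245),sD=(329,245),chip=(256,252),bite=(292,252),short=(362,191),chipF=(187,272)).items():
    mm,ce,a=comp(c,np.array(uv),mask=m)
    zb=.005 if k=="chipF" else 0
    kind="chip" if "chip" in k else k if k in("bite","short") else "s"
    p=unproj(c,ce,zb+.012)
    print(k,a,ce.round(1),[ (v[0].round(4).tolist(),round(v[1],1)) for v in [fit(c,mm,kind,(p[0],p[1],0),zb)]+([fit(c,mm,kind,(p[0],p[1],np.pi),zb)] if kind in("chip","bite") else [])])
for n,uv,z in [("jar",(401,187),.048),("tape",(449,182),.024),("mug",(212,140),.09),("knob",(488,247),.077),("trayc2",(476,246),.01),("trayc1",(187,265),.01)]:
    print(n,unproj(c,uv,z).round(3))
E
```

```text
sA 770 [286.6 191.6] [([0.631, 0.1053, 0.1062], np.float64(32.7))]
sB 749 [325.9 192.7] [([0.6243, -0.0004, 0.0251], np.float64(35.3))]
sC 794 [365.2 244.8] [([0.4822, -0.1011, 0.0691], np.float64(32.4))]
sD 766 [328.4 244.5] [([0.486, -0.0026, 0.2088], np.float64(33.7))]
chip 722 [255.  253.6] [([0.472, 0.1962, 0.0778], np.float64(44.9)), ([0.4708, 0.1957, 3.2346], np.float64(163.1))]
bite 686 [292.2 252.6] [([0.4709, 0.0962, -0.0881], np.float64(44.3)), ([0.4712, 0.0956, 3.0501], np.float64(193.1))]
short 555 [361.7 190.5] [([0.6279, -0.0971, 0.2571], np.float64(32.8))]
chipF 933 [187.9 271.6] [([0.4239, 0.3739, -0.1931], np.float64(211.9)), ([0.4228, 0.3713, 3.0896], np.float64(190.3))]
jar [ 0.631 -0.196  0.048]
tape [ 0.643 -0.329  0.024]
mug [0.762 0.285 0.09 ]
knob [ 0.471 -0.403  0.077]
trayc2 [ 0.47  -0.398  0.01 ]
trayc1 [0.442 0.377 0.01 ]
```

View pics/m1.png

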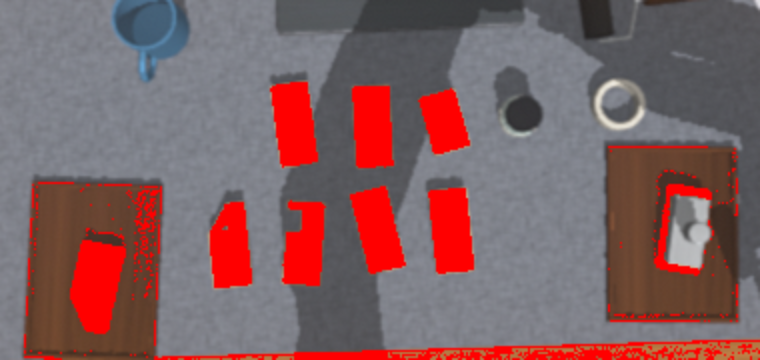

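Run:
```python
from h import *
c=capture("top");im=c["pixels"]
cv2.imwrite("pics/z2.png",cv2.resize(im[205:295,440:515,::-1],None,fx=6,fy=6,interpolation=cv2.INTER_CUBIC))
c=capture("side");im=c["pixels"]
cv2.imwrite("pics/z3.png",cv2.resize(im[125:195,385:485,::-1],None,fx=6,fy=6,interpolation=cv2.INTER_CUBIC))
```

```text
(no output)
```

View pics/z2.png

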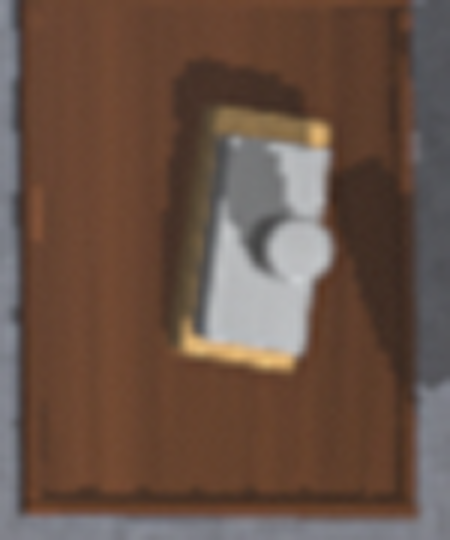

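View pics/z3.png

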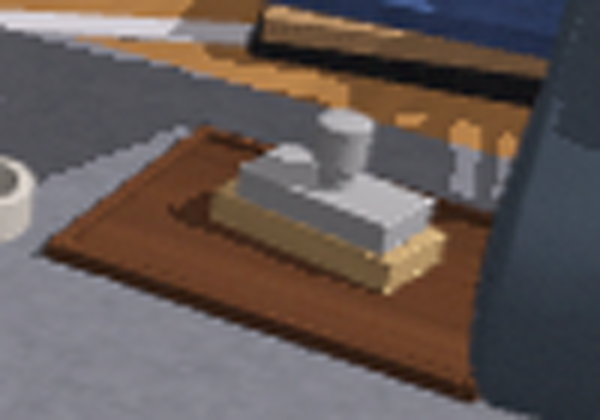

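Run:
```python
from h import *
c=capture("top")
k=unproj(c,(489.6,246.6),.077);print(k)
go((k[0],k[1],.16,-.12),(k[0],k[1],.053,-.12))
```

```text
[ 0.4718352 -0.4075396  0.077    ]
t 0.95 pos [ 0.172  -0.6008  0.1996] yaw 15.97 open 86.8 F [0.  0.3 0.8]
[0.0396, 0.3414, -0.1033] [22.85, -0.0, -0.0]
[0.1466, 0.3414, -0.1033] [22.85, -0.0, -0.0]
```

Call:
play_rows(rows=[[[0,0.3414,-0.1033,22.85,0,0,0.06],[0,0.3414,-0.1033,22.85,0,0,0.06],[0,0.3414,-0.1033,22.85,0,0,0.06],[0,0.3414,-0.1033,22.85,0,0,0.06],[0,0.3414,-0.1033,22.85,0,0,0.06],[0,0.3414,-0.1033,22.85,0,0,0.06],[0,0.3414,-0.1033,22.85,0,0,0.06],[0,0.3414,-0.1033,22.85,0,0,0.06],[0.04,0.3414,-0.1033,22.85,0,0,0.06],[0.04,0.3414,-0.1033,22.85,0,0,0.06],[0.04,0.3414,-0.1033,22.85,0,0,0.06],[0.04,0.3414,-0.1033,22.85,0,0,0.06]]])

```text
time_s: 2.15
position: [0.4717, -0.4089, 0.1608]
tcp_rot: [[0.001, 0.993, -0.121], [-0.002, -0.121, -0.993], [-1.0, 0.001, 0.001]]
force: [0.5, -0.7, -0.1]
opening: 0.688
```

Run:
```python
from h import *
c=capture("top");im=c["pixels"]
cv2.imwrite("pics/z4.png",cv2.resize(im[150:310,400:560,::-1],None,fx=4,fy=4,interpolation=cv2.INTER_CUBIC))
c=capture("side");cv2.imwrite("pics/s4.png",cv2.resize(c["pixels"][80:220,340:540,::-1],None,fx=4,fy=4))
go((.4718,-.4075,.1,-.12),(.4718,-.4075,.053,-.12))
```

```text
t 2.25 pos [ 0.4719 -0.409   0.1612] yaw -6.95 open 60.1 F [ 0.2  0.  -0. ]
[0.0612, -0.0004, -0.0016] [-0.07, 0.12, -0.12]
[0.1082, -0.0005, -0.0017] [-0.07, 0.12, -0.12]
```

View pics/s4.png

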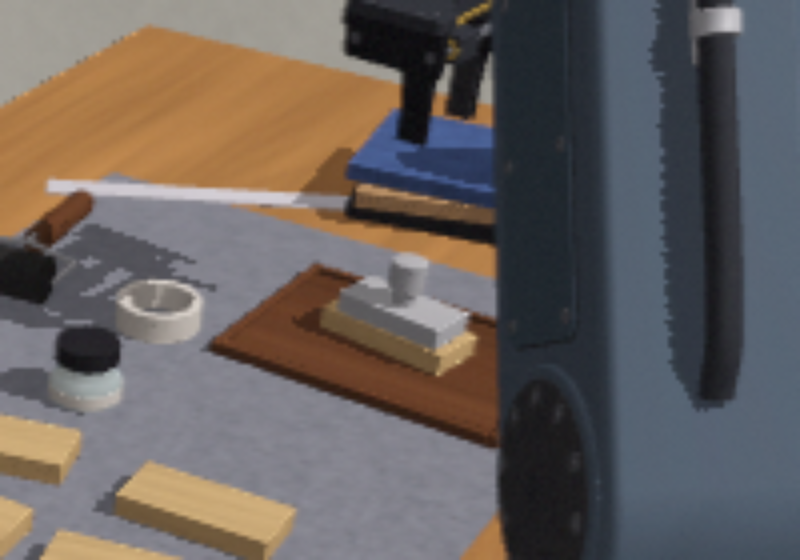

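Call:
play_rows(rows=[[[0.05,-0.0005,-0.0016,0,0,0,0.06],[0.09,-0.0005,-0.0016,0,0,0,0.06],[0.108,-0.0005,-0.0016,0,0,0,0.06],[0.108,-0.0005,-0.0016,0,0,0,0.06],[0.108,-0.0005,-0.0016,0,0,0,0.02],[0.108,-0.0005,-0.0016,0,0,0,0.02],[0.108,-0.0005,-0.0016,0,0,0,0.02],[0.108,-0.0005,-0.0016,0,0,0,0.02],[0.108,-0.0005,-0.0016,0,0,0,0.02],[0.108,-0.0005,-0.0016,0,0,0,0.02]]])

```text
time_s: 3.25
position: [0.472, -0.4077, 0.0526]
tcp_rot: [[0.001, 0.993, -0.119], [-0.004, -0.119, -0.993], [-1.0, 0.002, 0.003]]
force: [-1.8, -3.2, 2.4]
opening: 0.284
```

Call:
play_rows(rows=[[[0,0,0,0,0,0,0.02],[-0.01,0,0,0,0,0,0.02],[-0.02,0,0,0,0,0,0.02],[-0.02,0,0,0,0,0,0.02]]])

```text
time_s: 3.65
position: [0.4717, -0.4053, 0.0721]
tcp_rot: [[0.0, 0.993, -0.12], [0.001, -0.12, -0.993], [-1.0, 0.0, -0.001]]
force: [0.6, -0.7, -5.8]
opening: 0.283
```

Run:
```python
from h import *
c=capture("top");im=c["pixels"]
cv2.imwrite("pics/z5.png",cv2.resize(im[170:310,400:560,::-1],None,fx=4,fy=4,interpolation=cv2.INTER_CUBIC))
c=capture("side");cv2.imwrite("pics/s5.png",cv2.resize(c["pixels"][80:220,340:540,::-1],None,fx=4,fy=4))
go((.45,-.225,.12,0.),(.45,-.225,.033,0.))
```

```text
t 3.75 pos [ 0.4714 -0.4052  0.0713] yaw -6.87 open 24.6 F [-0.2 -0.3 -6.9]
[-0.0485, -0.0429, -0.1764] [-6.87, -0.05, 0.02]
[0.0385, -0.0428, -0.1763] [-6.87, -0.05, 0.02]
```

View pics/s5.png

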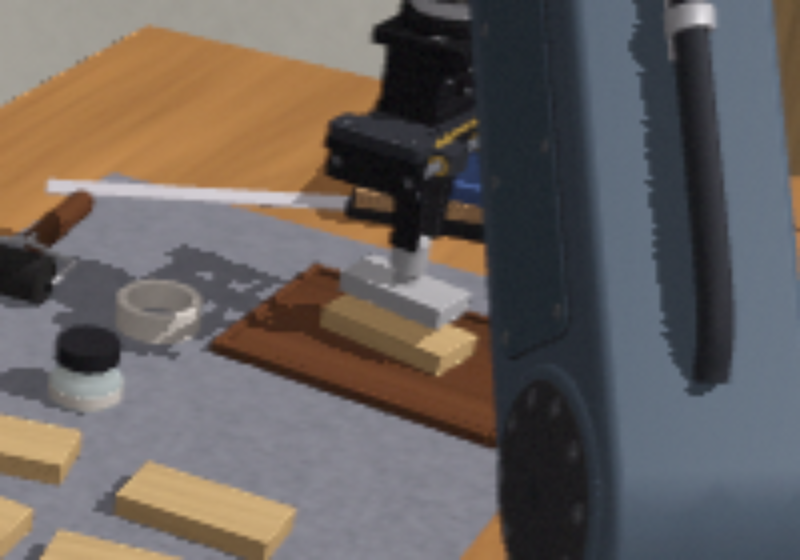

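View pics/z5.png

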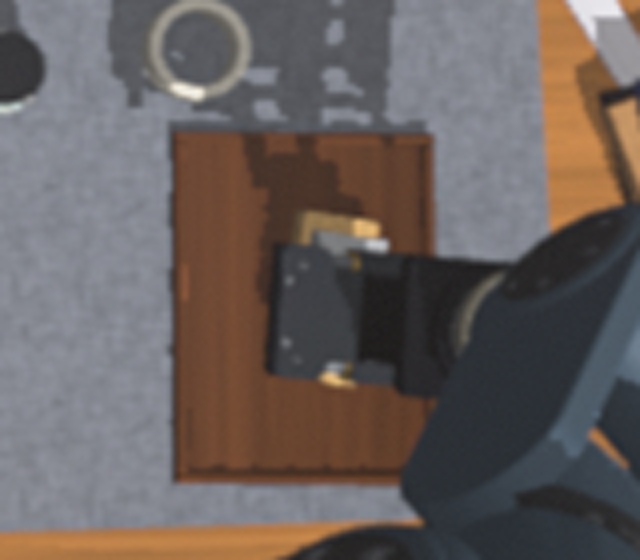

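Call:
play_rows(rows=[[[-0.03,0,0,0,0,0,0.02],[-0.03,-0.0429,-0.1764,-6.87,0,0,0.02],[-0.03,-0.0429,-0.1764,-6.87,0,0,0.02],[-0.03,-0.0429,-0.1764,-6.87,0,0,0.02],[-0.03,-0.0429,-0.1764,-6.87,0,0,0.02],[-0.03,-0.0429,-0.1764,-6.87,0,0,0.02],[0.01,-0.0429,-0.1764,-6.87,0,0,0.02],[0.033,-0.0429,-0.1764,-6.87,0,0,0.02],[0.037,-0.0429,-0.1764,-6.87,0,0,0.02],[0.04,-0.0429,-0.1764,-6.87,0,0,0.02],[0.0405,-0.0429,-0.1764,-6.87,0,0,0.02]]])

```text
time_s: 4.85
position: [0.4509, -0.2267, 0.0317]
tcp_rot: [[0.002, 1.0, -0.001], [-0.001, -0.001, -1.0], [-1.0, 0.002, 0.001]]
force: [-0.0, -0.2, 0.2]
opening: 0.23
```

Run:
```python
from h import *
c=capture("top");im=c["pixels"]
cv2.imwrite("pics/z6.png",cv2.resize(im[150:310,380:540,::-1],None,fx=4,fy=4,interpolation=cv2.INTER_CUBIC))
c=capture("side");cv2.imwrite("pics/s6.png",cv2.resize(c["pixels"][80:230,320:520,::-1],None,fx=4,fy=4))
go((.45,-.225,.12,0.))
```

```text
t 4.95 pos [ 0.4508 -0.2265  0.032 ] yaw -0.02 open 20.1 F [1.  0.5 0.2]
[-0.088, -0.0007, -0.0014] [-0.02, 0.09, -0.11]
```

View pics/s6.png

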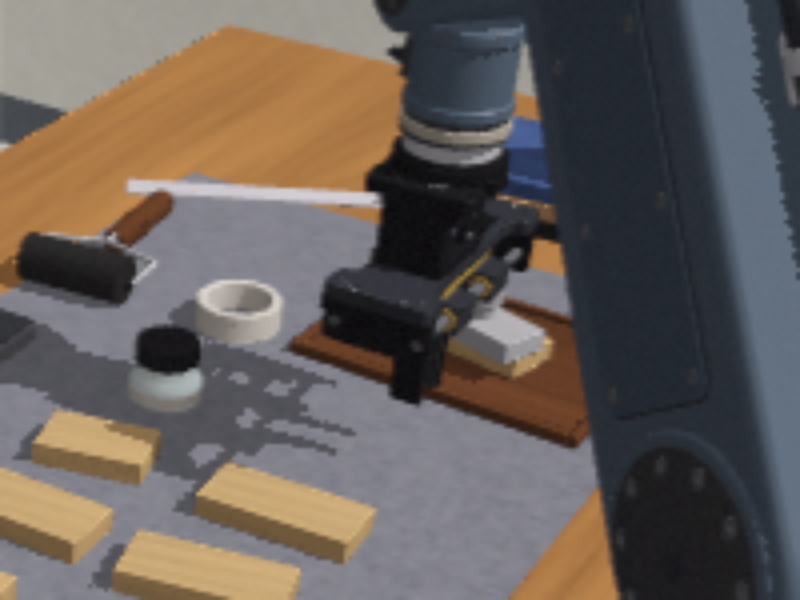

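View pics/z6.png

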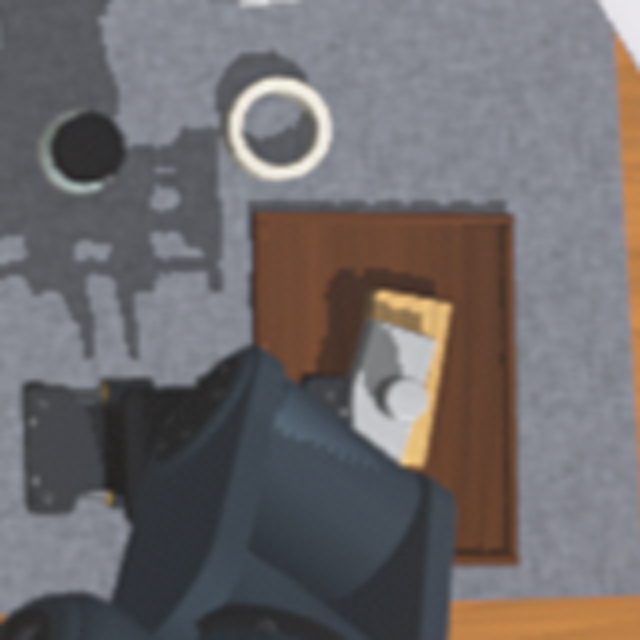

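Call:
play_rows(rows=[[[-0.05,0,0,0,0,0,0.06],[-0.09,0,0,0,0,0,0.06],[-0.09,0.1,-0.05,0,0,0,0.06],[-0.09,0.1,-0.05,0,0,0,0.06],[-0.09,0.1,-0.05,0,0,0,0.06]]])

```text
time_s: 5.45
position: [0.5553, -0.1749, 0.1234]
tcp_rot: [[0.008, 1.0, 0.003], [-0.003, 0.003, -1.0], [-1.0, 0.008, 0.003]]
force: [-0.7, -0.5, 0.1]
opening: 0.598
```

Run:
```python
from h import *
c=capture("top");im=c["pixels"]
cv2.imwrite("pics/z7.png",cv2.resize(im[190:310,430:540,::-1],None,fx=5,fy=5,interpolation=cv2.INTER_CUBIC))
```

```text
(no output)
```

View pics/z7.png

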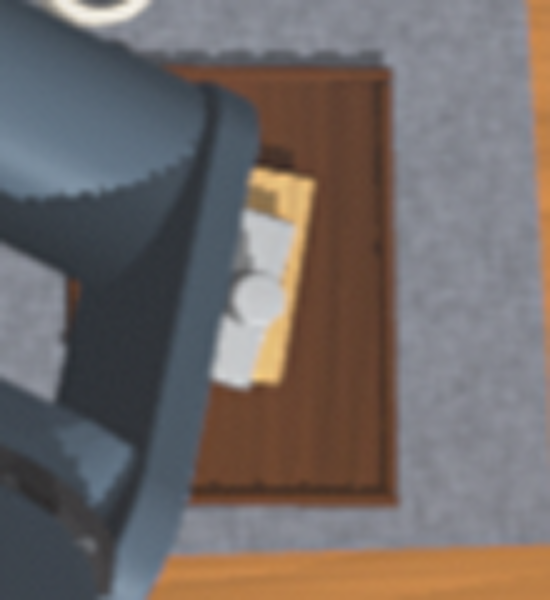

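Run:
```python
from h import *
c=capture("top")
k=unproj(c,(481.3,249.4),.077);print(k)
go((k[0],k[1],.123,-.25),(k[0],k[1],.051,-.25))
```

```text
[ 0.46544883 -0.3862521   0.077     ]
t 5.55 pos [ 0.5517 -0.175   0.1219] yaw 0.17 open 56.9 F [-0.8  0.4  0.3]
[-0.001, -0.0869, 0.211] [14.49, 0.06, -0.13]
[0.071, -0.087, 0.2109] [14.49, 0.06, -0.13]
```

Call:
play_rows(rows=[[[0,-0.087,0.211,14.49,0,0,0.06],[0,-0.087,0.211,14.49,0,0,0.06],[0,-0.087,0.211,14.49,0,0,0.06],[0,-0.087,0.211,14.49,0,0,0.06],[0,-0.087,0.211,14.49,0,0,0.06],[0,-0.087,0.211,14.49,0,0,0.06],[0,-0.087,0.211,14.49,0,0,0.06],[0.04,-0.087,0.211,14.49,0,0,0.06],[0.071,-0.087,0.211,14.49,0,0,0.06],[0.071,-0.087,0.211,14.49,0,0,0.06],[0.071,-0.087,0.211,14.49,0,0,0.06]]])

```text
time_s: 6.65
position: [0.4628, -0.3851, 0.05]
tcp_rot: [[-0.001, 0.969, -0.249], [0.002, -0.249, -0.969], [-1.0, -0.002, -0.001]]
force: [0.3, 0.5, 1.4]
opening: 0.687
```

Call:
play_rows(rows=[[[0,0,0,0,0,0,0.0],[0,0,0,0,0,0,0.0],[0,0,0,0,0,0,0.0],[0,0,0,0,0,0,0.0],[0,0,0,0,0,0,0.0],[0,0,0,0,0,0,0.0],[-0.02,0,0,0,0,0,0.0],[-0.05,0,0,0,0,0,0.0],[-0.05,0,0,0,0,0,0.0],[-0.05,0,0,0,0,0,0.0]]])

```text
time_s: 7.65
position: [0.4629, -0.3864, 0.0992]
tcp_rot: [[-0.0, 0.968, -0.251], [0.0, -0.251, -0.968], [-1.0, -0.0, -0.0]]
force: [0.6, -0.3, -7.0]
opening: 0.295
```

Run:
```python
from h import *
go((.45,-.225,.11,0.),(.45,-.225,.031,0.))
```

```text
t 7.65 pos [ 0.4629 -0.3864  0.0992] yaw -14.51 open 25.6 F [ 0.6 -0.3 -7. ]
[-0.0108, -0.0529, -0.153] [-14.51, -0.02, 0.01]
[0.0682, -0.0529, -0.153] [-14.51, -0.02, 0.01]
```

Call:
play_rows(rows=[[[0,-0.0529,-0.153,-14.5,0,0,0.0],[0,-0.0529,-0.153,-14.5,0,0,0.0],[0,-0.0529,-0.153,-14.5,0,0,0.0],[0,-0.0529,-0.153,-14.5,0,0,0.0],[0,-0.0529,-0.153,-14.5,0,0,0.0],[0.03,-0.0529,-0.153,-14.5,0,0,0.0],[0.06,-0.0529,-0.153,-14.5,0,0,0.0],[0.067,-0.0529,-0.153,-14.5,0,0,0.0],[0.069,-0.0529,-0.153,-14.5,0,0,0.0],[0.0705,-0.0529,-0.153,-14.5,0,0,0.0]]])

```text
time_s: 8.65
position: [0.4497, -0.2265, 0.0312]
tcp_rot: [[-0.001, 1.0, -0.001], [0.0, -0.001, -1.0], [-1.0, -0.001, -0.0]]
force: [-7.6, 2.9, 28.6]
opening: 0.011
```

Call:
play_rows(rows=[[[0.001,0,0,0,0,0,0.05],[0.001,0,0,0,0,0,0.06],[0.001,0,0,0,0,0,0.06],[-0.03,0,0,0,0,0,0.06],[-0.08,0,0,0,0,0,0.064],[-0.08,0.0,-0.12,0,0,0,0.064],[-0.08,0.0,-0.12,0,0,0,0.064],[-0.08,0.0,-0.12,0,0,0,0.064],[-0.08,0.0,-0.12,0,0,0,0.064]]])

```text
time_s: 9.55
position: [0.4502, -0.1039, 0.1102]
tcp_rot: [[0.0, 1.0, 0.003], [-0.0, 0.003, -1.0], [-1.0, 0.0, 0.0]]
force: [-0.0, 0.2, -0.2]
opening: 0.7
```

```bash
cat > look.py <<'E'
from h import *
import sys
def look(tag,zb2=.005,extra=()):
    c=capture("top");im=c["pixels"]
    cv2.imwrite(f"pics/{tag}.png",cv2.resize(im[150:310,150:520,::-1],None,fx=2.1,fy=2.1,interpolation=cv2.INTER_CUBIC))
    return c,wood(im)
def first(c,m,uv=(477,246),zb=.005):
    # wood in tray incl. dark edges: erode specks
    mm=cv2.morphologyEx(m.astype(np.uint8),cv2.MORPH_OPEN,np.ones((3,3)))
    mm,ce,a=comp(c,np.array(uv),mask=mm)
    p=unproj(c,ce,zb+.012); return fit(c,mm,"s",(p[0],p[1],-.15),zb),a,ce
E
python3 - <<'E'
from look import *
c,m=look("l8"); print(first(c,m))
go()
E
```

```text
((array([ 0.47530399, -0.40437183, -0.20251923]), np.float64(93.20784313725491)), np.int32(991), array([478.79919273, 244.04036327]))
t 9.6 pos [ 0.4512 -0.1057  0.1102] yaw 0.1 open 62.1 F [ 0.5 -0.5  0.4]
```

View pics/l8.png

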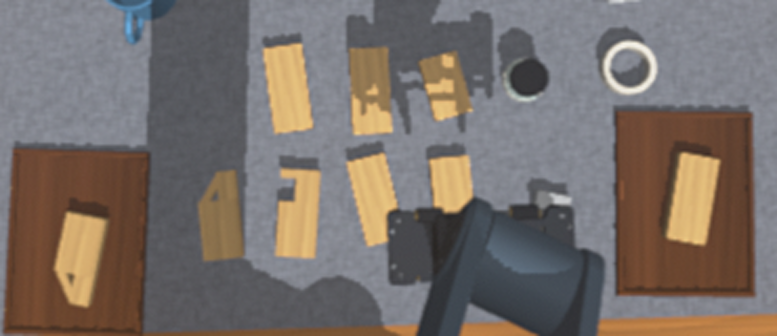

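Call:
play_rows(rows=[[[-0.03,0.0,-0.15,0,0,0,0.064],[-0.03,0.0,-0.3,0,0,0,0.064],[-0.03,0.0,-0.3,0,0,0,0.064],[-0.03,0.0,-0.3,0,0,0,0.064],[-0.03,0.0,-0.3,0,0,0,0.064],[-0.03,0.0,-0.3,0,0,0,0.064],[-0.03,0.0,-0.3,0,0,0,0.064],[-0.03,0.0,-0.3,0,0,0,0.064]]])

```text
time_s: 10.4
position: [0.4519, 0.1947, 0.1398]
tcp_rot: [[0.002, 1.0, 0.002], [-0.0, 0.002, -1.0], [-1.0, 0.002, 0.0]]
force: [0.9, -0.0, 0.5]
opening: 0.736
```

Run:
```python
from look import *
c,m=look("l9"); print(first(c,m))
im=c["pixels"]
cv2.imwrite("pics/z9.png",cv2.resize(im[195:295,360:510,::-1],None,fx=5,fy=5,interpolation=cv2.INTER_CUBIC))
c=capture("side");cv2.imwrite("pics/s9.png",cv2.resize(c["pixels"][100:260,300:500,::-1],None,fx=4,fy=4))
go()
```

```text
((array([ 0.47476434, -0.40496201, -0.21542529]), np.float64(73.85098039215687)), np.int32(971), array([479.07929969, 244.17507724]))
t 10.5 pos [0.4511 0.1931 0.1394] yaw -0.11 open 63.7 F [ 1.2 -0.6 -0.5]
```

View pics/z9.png

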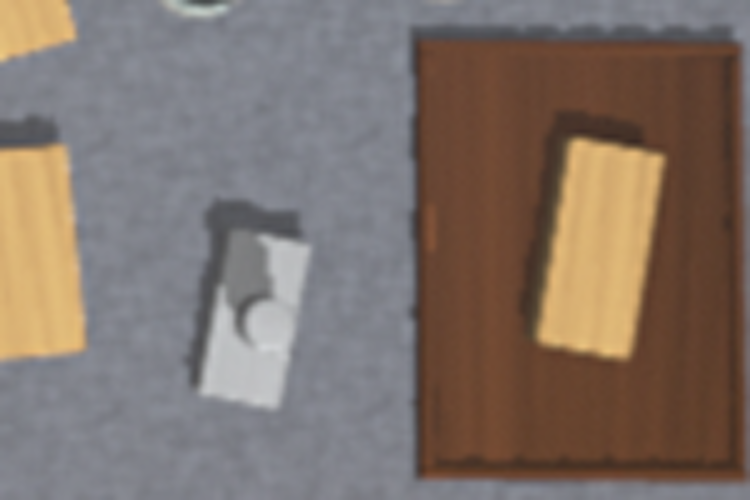

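View pics/s9.png

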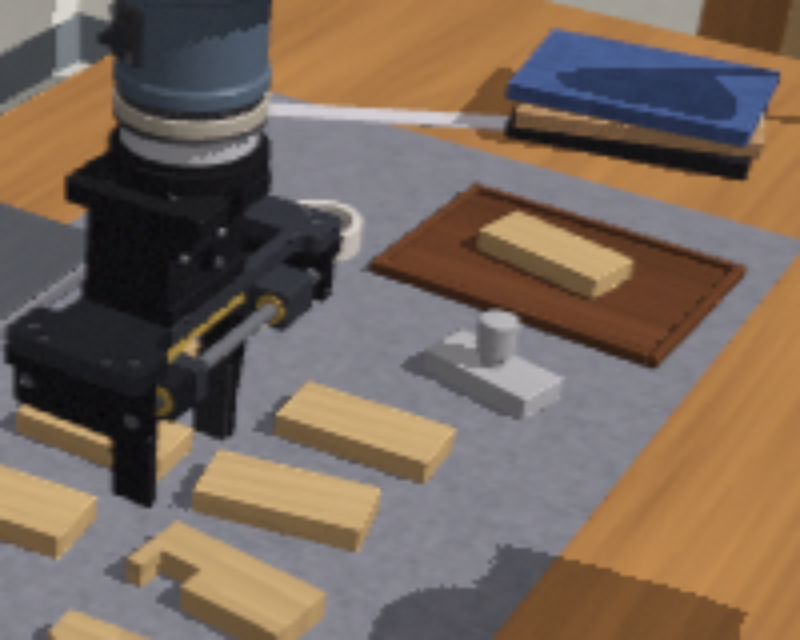

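```bash
cat >> h.py <<'E'
_o=outline
def outline(kind):
    if kind=="chipM": return _o("chip")*[1,-1]
    return _o(kind)
KN={"sA":(286.6,191.6),"sB":(326,192.7),"sC":(365.2,244.8),"sD":(328.4,244.5),"chip":(255,253.6),"bite":(292.2,252.6),"short":(361.7,190.5)}
def pose(c,m,k,uv=None,zb=0.,p0yaw=None):
    kind="s" if k[0]=="s" and len(k)==2 else k
    mm,ce,a=comp(c,np.array(uv or KN[k]),mask=m); p=unproj(c,ce,zb+.012)
    yaw={"sA":.1,"sB":.02,"sC":.07,"sD":.2,"chip":.08,"bite":-.09,"short":.25}.get(k,0) if p0yaw is None else p0yaw
    r=fit(c,mm,kind,(p[0],p[1],yaw),zb); print(k,a,ce.round(1),r[0].round(4),round(r[1],1)); return r[0]
E
python3 - <<'E'
from look import *
c,m=look("l10")
mo=cv2.morphologyEx(m.astype(np.uint8),cv2.MORPH_OPEN,np.ones((3,3)))
for y in(np.pi-.2,): pose(c,mo,"chipM",(187.9,271.6),.005,y); pose(c,mo,"chip",(187.9,271.6),.005,y)
for k in KN:
  if k!="bite" and k!="chip": pose(c,m,k)
E
```

```text
chipM 244 [185. 259.] [0.4772 0.3731 2.6062] 561.1
chip 244 [185. 259.] [0.463  0.3837 2.7207] 553.9
sA 770 [286.6 191.6] [0.6308 0.1053 0.1122] 32.5
sB 780 [325.8 192.7] [0.6248 0.     0.0198] 31.1
sC 792 [365.2 244.9] [ 0.4823 -0.1012  0.0728] 33.9
sD 780 [328.4 244.5] [ 0.486  -0.0025  0.2123] 29.9
short 566 [361.5 190.3] [ 0.6283 -0.0966  0.2404] 28.1
```

View pics/l10.png

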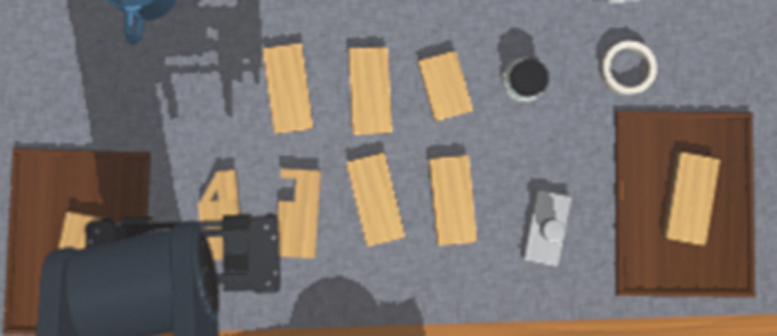

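Run:
```python
from look import *
c=capture("top")
im=cv2.imread("pics/top0.png")[:,:,::-1]; m=wood(im)
mo=cv2.morphologyEx(m.astype(np.uint8),cv2.MORPH_OPEN,np.ones((3,3)))
for y in(np.pi-.2,): pose(c,mo,"chipM",(187.9,271.6),.005,y); pose(c,mo,"chip",(187.9,271.6),.005,y)
go((.472,.1962,.11,.078),(.472,.1962,.005,.078))
```

```text
chipM 929 [187.9 271.5] [0.4228 0.3761 2.9395] 102.2
chip 929 [187.9 271.5] [0.4227 0.3711 3.0927] 184.5
t 10.6 pos [0.4507 0.1927 0.1394] yaw -0.18 open 64.1 F [-1.3  0.1 -0.3]
[0.0294, 0.0213, -0.0035] [-4.65, 0.02, 0.02]
[0.1344, 0.0213, -0.0036] [-4.65, 0.02, 0.02]
```

Call:
play_rows(rows=[[[0.03,0.0213,-0.0035,-4.65,0,0,0.066],[0.08,0.0213,-0.0035,-4.65,0,0,0.066],[0.12,0.0213,-0.0035,-4.65,0,0,0.066],[0.134,0.0213,-0.0035,-4.65,0,0,0.066],[0.134,0.0213,-0.0035,-4.65,0,0,0.066],[0.134,0.0213,-0.0035,-4.65,0,0,0.03],[0.134,0.0213,-0.0035,-4.65,0,0,0.03],[0.134,0.0213,-0.0035,-4.65,0,0,0.03],[0.134,0.0213,-0.0035,-4.65,0,0,0.03],[0.134,0.0213,-0.0035,-4.65,0,0,0.03]]])

```text
time_s: 11.6
position: [0.4718, 0.1984, 0.0063]
tcp_rot: [[0.001, 0.997, 0.081], [0.0, 0.081, -0.997], [-1.0, 0.001, -0.0]]
force: [0.4, -0.8, 0.2]
opening: 0.404
```

Call:
play_rows(rows=[[[-0.04,0,0,0,0,0,0.03],[-0.06,0,0,0,0,0,0.03],[-0.06,0,0,0,0,0,0.03],[-0.06,0,0,0,0,0,0.03]]])

```text
time_s: 12.0
position: [0.4715, 0.1984, 0.066]
tcp_rot: [[0.001, 0.997, 0.081], [0.0, 0.081, -0.997], [-1.0, 0.001, -0.0]]
force: [-1.2, -0.1, 0.8]
opening: 0.343
```

Run:
```python
from look import *
look("l11")
c=capture("side");cv2.imwrite("pics/s11.png",cv2.resize(c["pixels"][150:400,180:500,::-1],None,fx=2.4,fy=2.4))
go((.423,.376,.08,-.2),(.423,.376,.03,-.2))
```

```text
t 12.1 pos [0.4706 0.1981 0.0649] yaw 4.67 open 30.0 F [-0.3 -0.2 -0.8]
[-0.015, -0.0329, -0.1812] [16.12, 0.02, 0.09]
[0.035, -0.0329, -0.1812] [16.12, 0.02, 0.09]
```

View pics/s11.png

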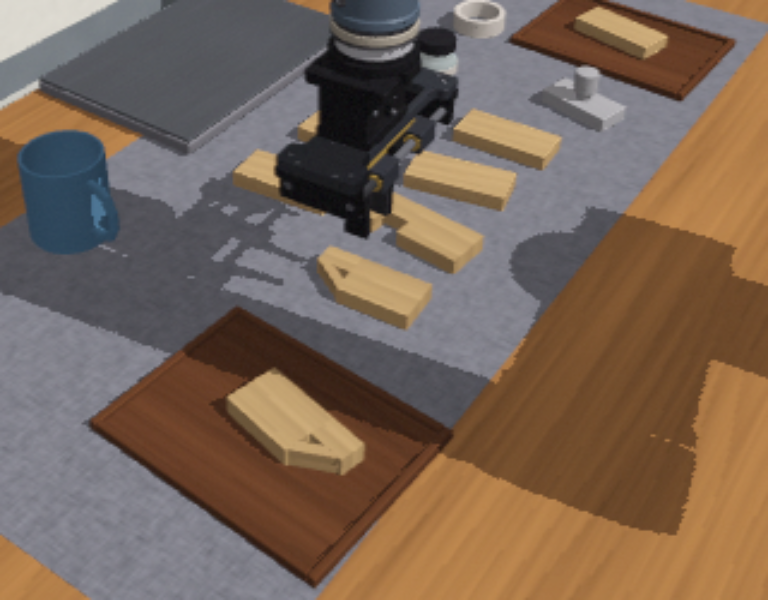

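Run:
```python
from look import *
s=read_state(); P=np.array(s["position"]); R=np.array(s["tcp_rot"])
for n in("top","side"):
    c=capture(n); im=c["pixels"][:,:,::-1].copy()
    for d,col in((0,(0,0,255)),(-.019,(0,255,0)),(-.07,(255,0,0))):
      for w in(-.015,.015):
        u=proj(c,[P+R@[d,0,w]])[0]; print(n,u.round()); cv2.circle(im,tuple(np.round(u*1).astype(int)),1,col,-1)
    u=proj(c,[P])[0].astype(int)
    cv2.imwrite(f"pics/p_{n}.png",cv2.resize(im[max(0,u[1]-80):u[1]+60,max(0,u[0]-90):u[0]+90],None,fx=4,fy=4,interpolation=cv2.INTER_NEAREST))
```

```text
top [244. 255.]
top [256. 253.]
top [243. 255.]
top [255. 254.]
top [239. 257.]
top [252. 256.]
side [329. 254.]
side [336. 247.]
side [329. 247.]
side [336. 240.]
side [330. 228.]
side [337. 221.]
```

View pics/p_side.png

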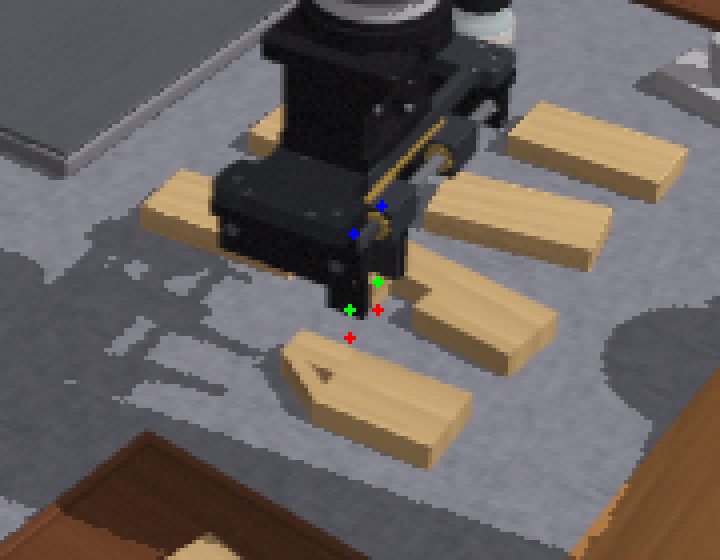

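View pics/p_top.png

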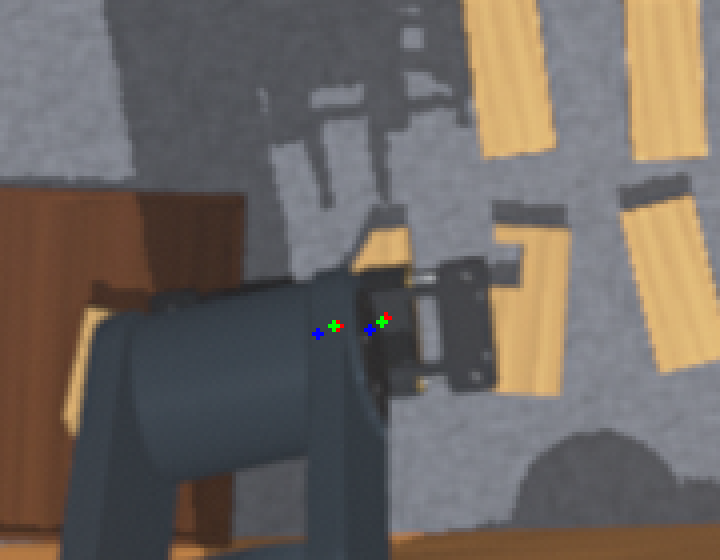

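Call:
play_rows(rows=[[[0,0.001,0.0018,0,0,0,0.066],[0,0.001,0.0018,0,0,0,0.066],[0.03,0.001,0.0018,0,0,0,0.066],[0.058,0.001,0.0018,0,0,0,0.066],[0.066,0.001,0.0018,0,0,0,0.066],[0.07,0.001,0.0018,0,0,0,0.066],[0.074,0.001,0.0018,0,0,0,0.066],[0.076,0.001,0.0018,0,0,0,0.066],[0.076,0.001,0.0018,0,0,0,0.066]]])

```text
time_s: 13.1
position: [0.473, 0.1966, -0.0099]
tcp_rot: [[0.001, 0.997, 0.081], [0.0, 0.081, -0.997], [-1.0, 0.001, -0.0]]
force: [-0.5, 0.2, -0.5]
opening: 0.758
```

Run:
```python
from look import *
s=read_state(); P=np.array(s["position"]); R=np.array(s["tcp_rot"]); print(P,s["force"],s["opening"]*87)
c=capture("side"); im=c["pixels"][:,:,::-1].copy()
cv2.imwrite(f"pics/p12.png",cv2.resize(im[190:300,280:440],None,fx=5,fy=5,interpolation=cv2.INTER_NEAREST))
```

```text
[ 0.47298421  0.1966073  -0.00990811] [-0.52995387  0.18960829 -0.46984564] 65.92561368221243
```

View pics/p12.png

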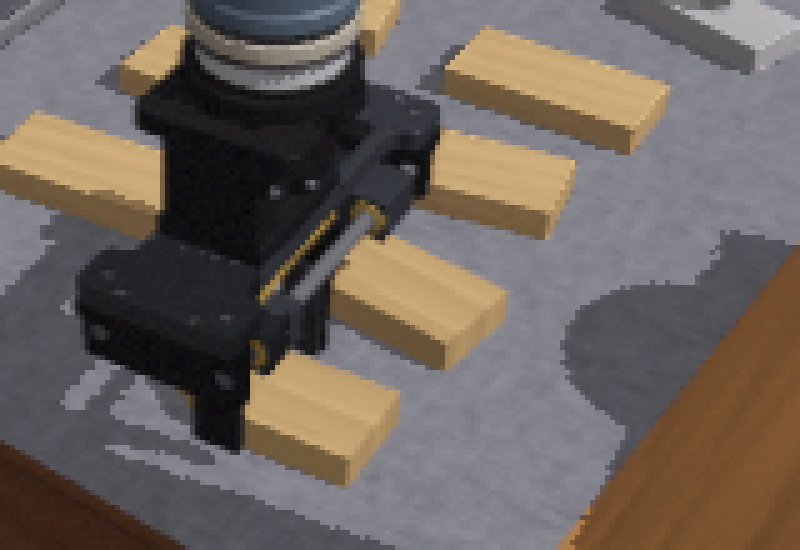

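Call:
play_rows(rows=[[[0.004,0,0,0,0,0,0.066],[0.006,0,0,0,0,0,0.066],[0.006,0,0,0,0,0,0.03],[0.006,0,0,0,0,0,0.03],[0.006,0,0,0,0,0,0.03],[0.006,0,0,0,0,0,0.03],[0.006,0,0,0,0,0,0.03],[0.006,0,0,0,0,0,0.03]]])

```text
time_s: 13.95
position: [0.4725, 0.1965, -0.0164]
tcp_rot: [[0.0, 0.997, 0.081], [0.0, 0.081, -0.997], [-1.0, 0.0, -0.0]]
force: [-0.1, 0.2, 0.4]
opening: 0.567
```

Call:
play_rows(rows=[[[-0.04,0,0,0,0,0,0.03],[-0.08,0,0,0,0,0,0.03],[-0.08,0,0,0,0,0,0.03],[-0.08,0,0,0,0,0,0.03]]])

```text
time_s: 14.35
position: [0.473, 0.1966, 0.0644]
tcp_rot: [[0.002, 0.997, 0.081], [0.0, 0.081, -0.997], [-1.0, 0.002, -0.0]]
force: [0.2, 0.3, -1.0]
opening: 0.572
```

Run:
```python
from look import *
c=capture("side"); im=c["pixels"][:,:,::-1].copy()
cv2.imwrite(f"pics/p13.png",cv2.resize(im[150:300,260:460],None,fx=4,fy=4,interpolation=cv2.INTER_NEAREST))
go((.423,.376,.066,-.2),(.423,.376,.01,-.2))
```

```text
t 14.4 pos [0.4721 0.1964 0.0634] yaw 4.66 open 49.4 F [-0.7  0.1 -0.8]
[-0.0026, -0.0343, -0.1829] [16.11, 0.0, 0.02]
[0.0534, -0.0343, -0.183] [16.11, 0.0, 0.02]
```

View pics/p13.png

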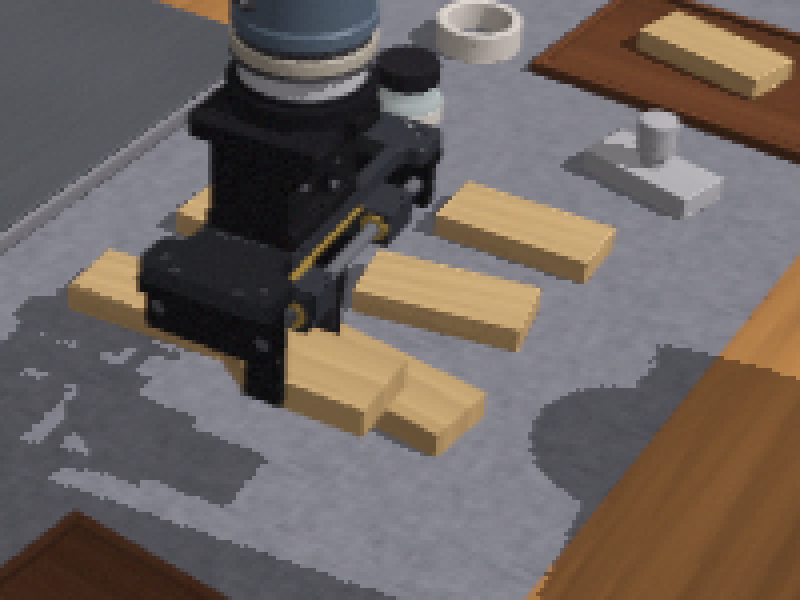

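Call:
play_rows(rows=[[[0,-0.0343,-0.183,16.1,0,0,0.03],[0,-0.0343,-0.183,16.1,0,0,0.03],[0,-0.0343,-0.183,16.1,0,0,0.03],[0,-0.0343,-0.183,16.1,0,0,0.03],[0,-0.0343,-0.183,16.1,0,0,0.03],[0,-0.0343,-0.183,16.1,0,0,0.03],[0.04,-0.0343,-0.183,16.1,0,0,0.03],[0.052,-0.0343,-0.183,16.1,0,0,0.03],[0.055,-0.0343,-0.183,16.1,0,0,0.03],[0.055,-0.0343,-0.183,16.1,0,0,0.03]]])

```text
time_s: 15.4
position: [0.4233, 0.3747, 0.0082]
tcp_rot: [[-0.002, 0.98, -0.2], [-0.001, -0.2, -0.98], [-1.0, -0.002, 0.001]]
force: [0.5, 0.2, 0.1]
opening: 0.568
```

Call:
play_rows(rows=[[[0,0,0,0,0,0,0.066],[0,0,0,0,0,0,0.066],[0,0,0,0,0,0,0.066],[-0.04,0,0,0,0,0,0.066],[-0.08,0,0,0,0,0,0.066],[-0.08,0.0,0,0,0,0,0.066]]])

```text
time_s: 16.0
position: [0.4273, 0.3786, 0.0939]
tcp_rot: [[0.01, 0.98, -0.198], [0.006, -0.198, -0.98], [-1.0, 0.009, -0.008]]
force: [1.1, 0.3, -0.2]
opening: 0.758
```

Run:
```python
from look import *
c,m=look("l14")
b=None
for k in ("bite","sA","sB","sD"): 
  b_=pose(c,m,k); b=b_ if k=="bite" else b
go((b[0],b[1],.06,b[2]),(b[0],b[1],-.016,b[2]))
```

```text
bite 710 [291.9 252.3] [ 0.4716  0.0969 -0.0855] 39.8
sA 769 [286.6 191.6] [0.6309 0.1053 0.1122] 32.8
sB 781 [325.8 192.6] [6.249e-01 1.000e-04 1.930e-02] 31.3
sD 780 [328.4 244.5] [ 0.486  -0.0025  0.2119] 30.2
t 16.05 pos [0.4258 0.3776 0.0918] yaw -11.43 open 65.7 F [-0.1  0.5  0.3]
[0.031, 0.1004, 0.2662] [-6.53, -0.28, -0.35]
[0.107, 0.0999, 0.2666] [-6.53, -0.28, -0.35]
```

View pics/l14.png

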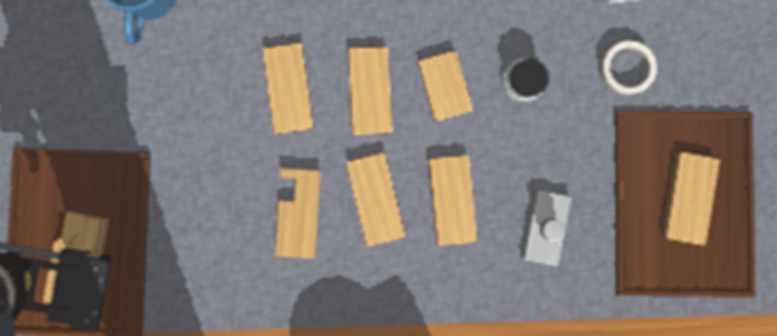

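Call:
play_rows(rows=[[[0.02,0.1028,0.2641,-6.5,0,0,0.066],[0.02,0.1028,0.2641,-6.5,0,0,0.066],[0.02,0.1028,0.2641,-6.5,0,0,0.066],[0.02,0.1028,0.2641,-6.5,0,0,0.066],[0.02,0.1028,0.2641,-6.5,0,0,0.066],[0.02,0.1028,0.2641,-6.5,0,0,0.066],[0.05,0.1028,0.2641,-6.5,0,0,0.066],[0.05,0.1028,0.2641,-6.5,0,0,0.066],[0.05,0.1028,0.2641,-6.5,0,0,0.066],[0.05,0.1028,0.2641,-6.5,0,0,0.066]]])

```text
time_s: 17.05
position: [0.4717, 0.0976, 0.039]
tcp_rot: [[0.0, 0.996, -0.085], [0.0, -0.085, -0.996], [-1.0, 0.0, -0.0]]
force: [0.5, 0.8, 0.2]
opening: 0.759
```

Run:
```python
from look import *
go((.4716,.0969,-.016,-.0855))
c,m=look("l15")
```

```text
t 17.05 pos [0.4717 0.0976 0.039 ] yaw -4.86 open 66.1 F [0.5 0.8 0.2]
[0.055, -0.0, 0.0007] [0.04, -0.0, -0.01]
```

View pics/l15.png

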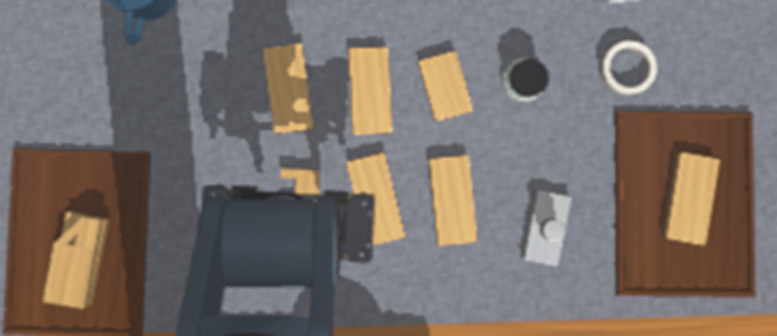

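Call:
play_rows(rows=[[[0.03,0,0.0007,0,0,0,0.066],[0.05,0,0.0007,0,0,0,0.066],[0.055,0,0.0007,0,0,0,0.066],[0.055,0,0.0007,0,0,0,0.066],[0.055,0,0.0007,0,0,0,0.03],[0.055,0,0.0007,0,0,0,0.03],[0.055,0,0.0007,0,0,0,0.03],[0.055,0,0.0007,0,0,0,0.03],[0.055,0,0.0007,0,0,0,0.03],[0.01,0,0.0007,0,0,0,0.03],[-0.025,0,0.0007,0,0,0,0.03],[-0.025,0,0.0007,0,0,0,0.03]]])

```text
time_s: 18.3
position: [0.4747, 0.0962, 0.0669]
tcp_rot: [[0.008, 0.996, -0.086], [-0.0, -0.086, -0.996], [-1.0, 0.008, -0.0]]
force: [1.7, 0.1, -1.2]
opening: 0.571
```

Run:
```python
from look import *
go((.423,.376,.065,-.2),(.423,.376,.0268,-.2))
```

```text
t 18.3 pos [0.4747 0.0962 0.0669] yaw -4.94 open 49.7 F [ 1.7  0.1 -1.2]
[0.0014, -0.0756, -0.2743] [6.52, -0.05, -0.46]
[0.0396, -0.076, -0.2743] [6.52, -0.05, -0.46]
```

Call:
play_rows(rows=[[[-0.005,-0.0726,-0.2738,6.5,0,0,0.03],[-0.005,-0.0726,-0.2738,6.5,0,0,0.03],[-0.005,-0.0726,-0.2738,6.5,0,0,0.03],[-0.005,-0.0726,-0.2738,6.5,0,0,0.03],[-0.005,-0.0726,-0.2738,6.5,0,0,0.03],[-0.005,-0.0726,-0.2738,6.5,0,0,0.03],[-0.005,-0.0726,-0.2738,6.5,0,0,0.03],[-0.005,-0.0726,-0.2738,6.5,0,0,0.03],[0.02,-0.0726,-0.2738,6.5,0,0,0.03],[0.034,-0.0726,-0.2738,6.5,0,0,0.03],[0.038,-0.0726,-0.2738,6.5,0,0,0.03],[0.038,-0.0726,-0.2738,6.5,0,0,0.03]]])

```text
time_s: 19.5
position: [0.4226, 0.3734, 0.0249]
tcp_rot: [[-0.002, 0.98, -0.2], [-0.002, -0.2, -0.98], [-1.0, -0.002, 0.002]]
force: [0.4, 0.2, -0.6]
opening: 0.573
```

Call:
play_rows(rows=[[[0,0,0,0,0,0,0.066],[0,0,0,0,0,0,0.066],[0,0,0,0,0,0,0.066],[-0.04,0,0,0,0,0,0.066],[-0.08,0,0,0,0,0,0.066],[-0.08,0.0,0,0,0,0,0.066],[-0.08,0.05,0.05,0,0,0,0.066],[-0.08,0.15,0.3,0,0,0,0.066],[-0.08,0.15,0.3,0,0,0,0.066],[-0.08,0.15,0.3,0,0,0,0.066],[-0.08,0.15,0.3,0,0,0,0.066],[-0.08,0.15,0.3,0,0,0,0.066]]])

```text
time_s: 20.7
position: [0.5024, 0.0871, 0.1052]
tcp_rot: [[-0.0, 0.98, -0.198], [0.0, -0.198, -0.98], [-1.0, -0.0, 0.0]]
force: [0.9, 0.2, -0.0]
opening: 0.758
```

Run:
```python
from look import *
c,m=look("l16")
b=pose(c,m,"short"); pose(c,m,"sC"); print(first(c,m))
go((b[0],b[1],.04,b[2]),(b[0],b[1],-.014,b[2]))
c=capture("side"); im=c["pixels"][:,:,::-1].copy()
cv2.imwrite(f"pics/p16.png",cv2.resize(im[240:400,180:400],None,fx=3,fy=3,interpolation=cv2.INTER_NEAREST))
```

```text
short 566 [361.5 190.3] [ 0.6283 -0.0966  0.2404] 28.1
sC 792 [365.2 244.9] [ 0.4823 -0.1012  0.0728] 33.9
((array([ 0.4753108 , -0.40429256, -0.20315716]), np.float64(88.24313725490195)), np.int32(985), array([478.92284264, 244.10761421]))
t 20.75 pos [0.5057 0.0799 0.1054] yaw -11.72 open 65.9 F [ 1.4 -3.9  0.1]
[0.0665, 0.1556, 0.1476] [-25.49, 0.25, -0.17]
[0.1205, 0.1554, 0.1474] [-25.49, 0.25, -0.17]
```

View pics/l16.png

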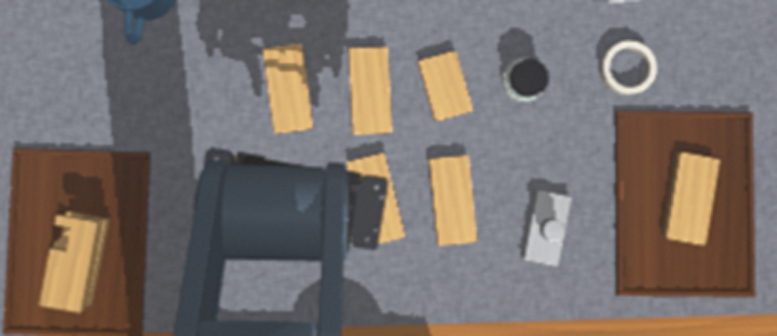

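View pics/p16.png

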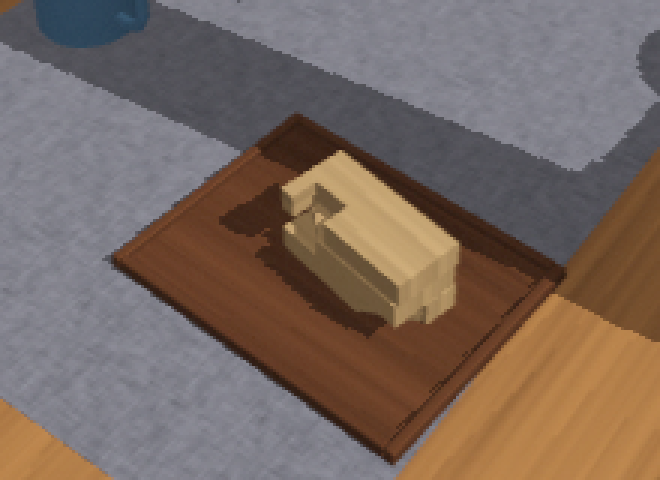

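Call:
play_rows(rows=[[[0.0,0.1556,0.1476,-25.49,0,0,0.066],[0.0,0.1556,0.1476,-25.49,0,0,0.066],[0.0,0.1556,0.1476,-25.49,0,0,0.066],[0.0,0.1556,0.1476,-25.49,0,0,0.066],[0.0,0.1556,0.1476,-25.49,0,0,0.066],[0.04,0.1556,0.1476,-25.49,0,0,0.066],[0.065,0.1556,0.1476,-25.49,0,0,0.066],[0.065,0.1556,0.1476,-25.49,0,0,0.066],[0.065,0.1556,0.1476,-25.49,0,0,0.066]]])

```text
time_s: 21.7
position: [0.6251, -0.0853, 0.0402]
tcp_rot: [[-0.002, 0.97, 0.244], [0.001, 0.244, -0.97], [-1.0, -0.002, -0.001]]
force: [0.4, 0.6, 0.9]
opening: 0.756
```

Run:
```python
from look import *
c,m=look("l17")
go((.6283,-.0966,-.014,.2404))
c=capture("side"); im=c["pixels"][:,:,::-1].copy()
cv2.imwrite(f"pics/p17.png",cv2.resize(im[120:280,260:460],None,fx=3,fy=3,interpolation=cv2.INTER_NEAREST))
```

```text
t 21.75 pos [ 0.6262 -0.0857  0.0413] yaw 14.1 open 65.7 F [0.1 0.3 0.4]
[0.0553, -0.0006, 0.0111] [0.32, 0.02, -0.04]
```

View pics/p17.png

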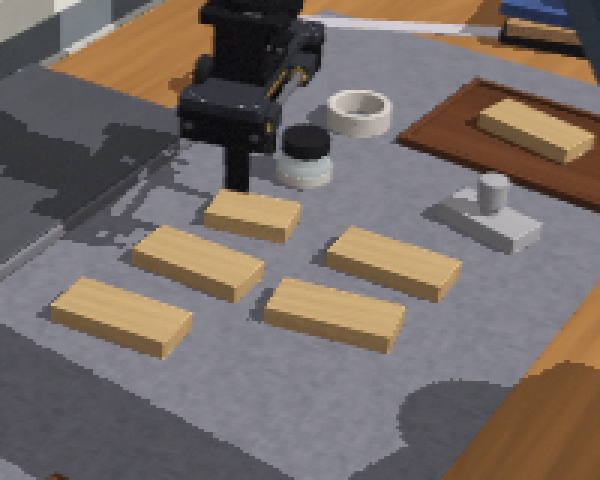

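Call:
play_rows(rows=[[[0.0,-0.0006,0.0111,0,0,0,0.066],[0.03,-0.0006,0.0111,0,0,0,0.066],[0.05,-0.0006,0.0111,0,0,0,0.066],[0.055,-0.0006,0.0111,0,0,0,0.066],[0.055,-0.0006,0.0111,0,0,0,0.066],[0.055,-0.0006,0.0111,0,0,0,0.03],[0.055,-0.0006,0.0111,0,0,0,0.03],[0.055,-0.0006,0.0111,0,0,0,0.03],[0.055,-0.0006,0.0111,0,0,0,0.03],[0.055,-0.0006,0.0111,0,0,0,0.03]]])

```text
time_s: 22.8
position: [0.6287, -0.0977, -0.0133]
tcp_rot: [[0.002, 0.97, 0.243], [-0.001, 0.243, -0.97], [-1.0, 0.002, 0.001]]
force: [0.1, 0.2, 6.0]
opening: 0.568
```

Call:
play_rows(rows=[[[-0.04,0,0,0,0,0,0.03],[-0.08,0,0,0,0,0,0.03],[-0.12,0,0,0,0,0,0.03],[-0.12,0,0,0,0,0,0.03],[-0.12,0,0,0,0,0,0.03]]])

```text
time_s: 23.3
position: [0.6282, -0.0975, 0.1065]
tcp_rot: [[0.002, 0.97, 0.243], [-0.001, 0.243, -0.97], [-1.0, 0.002, 0.001]]
force: [0.3, -0.6, -0.9]
opening: 0.568
```

Run:
```python
from look import *
go((.423,.376,.1,-.2),(.423,.376,.047,-.2))
```

```text
t 23.3 pos [ 0.6282 -0.0975  0.1065] yaw 14.05 open 49.4 F [ 0.3 -0.6 -0.9]
[0.0059, -0.0841, -0.5092] [25.51, 0.04, -0.1]
[0.0589, -0.0842, -0.5092] [25.51, 0.04, -0.1]
```

Call:
play_rows(rows=[[[0.0,-0.0841,-0.5092,25.5,0,0,0.03],[0.0,-0.0841,-0.5092,25.5,0,0,0.03],[0.0,-0.0841,-0.5092,25.5,0,0,0.03],[0.0,-0.0841,-0.5092,25.5,0,0,0.03],[0.0,-0.0841,-0.5092,25.5,0,0,0.03],[0.0,-0.0841,-0.5092,25.5,0,0,0.03],[0.0,-0.0841,-0.5092,25.5,0,0,0.03],[0.0,-0.0841,-0.5092,25.5,0,0,0.03],[0.0,-0.0841,-0.5092,25.5,0,0,0.03],[0.0,-0.0841,-0.5092,25.5,0,0,0.03],[0.0,-0.0841,-0.5092,25.5,0,0,0.03],[0.0,-0.0841,-0.5092,25.5,0,0,0.03]]])

```text
time_s: 24.5
position: [0.4202, 0.3774, 0.1038]
tcp_rot: [[-0.003, 0.981, -0.194], [-0.002, -0.194, -0.981], [-1.0, -0.003, 0.002]]
force: [1.0, -2.0, 0.3]
opening: 0.568
```

Run:
```python
from look import *
go((.423,.376,.1,-.2),(.423,.376,.0475,-.2))
```

```text
t 24.5 pos [0.4202 0.3774 0.1038] yaw -11.2 open 49.4 F [ 1.  -2.   0.3]
[0.0038, 0.0031, 0.0008] [0.26, 0.13, 0.16]
[0.0563, 0.0032, 0.0007] [0.26, 0.13, 0.16]
```

Call:
play_rows(rows=[[[0.03,0.0,0.0,0,0,0,0.03],[0.05,0.0,0.0,0,0,0,0.03],[0.056,0.0,0.0,0,0,0,0.03],[0.058,0,0.0,0,0,0,0.03],[0.058,0,0.0,0,0,0,0.03],[0.058,0,0,0,0,0,0.066],[0.058,0,0,0,0,0,0.066],[0.058,0,0,0,0,0,0.066],[0.02,0,0,0,0,0,0.066],[-0.01,0,0,0,0,0,0.066],[-0.01,0,0,0,0,0,0.066],[-0.01,0,0,0,0,0,0.066]]])

```text
time_s: 25.7
position: [0.4231, 0.3764, 0.1165]
tcp_rot: [[0.002, 0.98, -0.198], [0.001, -0.198, -0.98], [-1.0, 0.002, -0.001]]
force: [-0.6, 0.2, -0.7]
opening: 0.754
```

Run:
```python
from look import *
c,m=look("l18")
b=pose(c,m,"sA")
go((b[0],b[1],.1,b[2]),(b[0],b[1],-.016,b[2]))
```

```text
sA 768 [286.6 191.6] [0.6308 0.1051 0.109 ] 32.9
t 25.75 pos [0.4222 0.3759 0.1155] yaw -11.45 open 65.7 F [ 0.1  0.1 -0.5]
[0.0155, 0.2581, 0.224] [-17.69, 0.01, 0.02]
[0.1315, 0.2582, 0.224] [-17.69, 0.01, 0.02]
```

Now the first sound blank (A).

Call:
play_rows(rows=[[[0.0,0.2581,0.224,-17.7,0,0,0.066],[0.0,0.2581,0.224,-17.7,0,0,0.066],[0.0,0.2581,0.224,-17.7,0,0,0.066],[0.0,0.2581,0.224,-17.7,0,0,0.066],[0.0,0.2581,0.224,-17.7,0,0,0.066],[0.0,0.2581,0.224,-17.7,0,0,0.066],[0.03,0.2581,0.224,-17.7,0,0,0.066],[0.06,0.2581,0.224,-17.7,0,0,0.066],[0.06,0.2581,0.224,-17.7,0,0,0.066],[0.06,0.2581,0.224,-17.7,0,0,0.066],[0.06,0.2581,0.224,-17.7,0,0,0.066]]])

```text
time_s: 26.85
position: [0.6309, 0.1065, 0.0563]
tcp_rot: [[0.0, 0.994, 0.11], [0.0, 0.11, -0.994], [-1.0, 0.0, -0.0]]
force: [-0.4, 0.5, -0.3]
opening: 0.754
```

Run:
```python
from look import *
c,m=look("l19")
go((.6308,.1051,-.0155,.109))
c=capture("side"); im=c["pixels"][:,:,::-1].copy()
cv2.imwrite(f"pics/p19.png",cv2.resize(im[150:400,180:460],None,fx=2.4,fy=2.4,interpolation=cv2.INTER_NEAREST))
```

```text
t 26.9 pos [0.6313 0.1066 0.0569] yaw 6.34 open 66.2 F [ 0.2 -0.2  0.5]
[0.0724, -0.0008, 0.0014] [0.1, 0.0, -0.1]
```

View pics/p19.png

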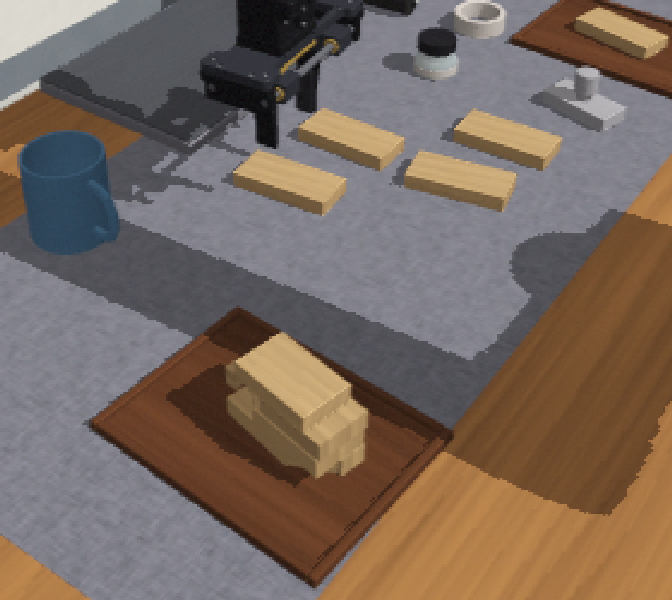

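View pics/l19.png

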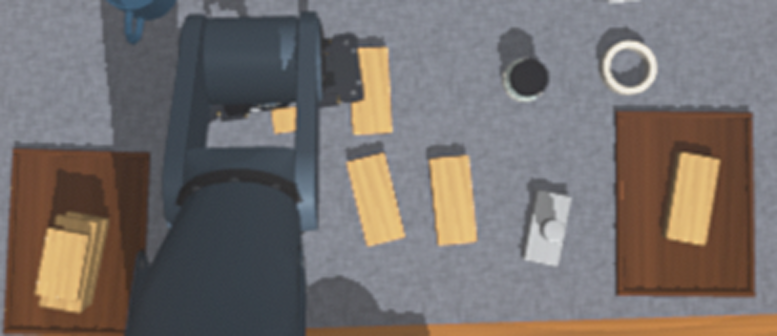

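Call:
play_rows(rows=[[[0.04,-0.0005,0.0014,0,0,0,0.066],[0.065,-0.0005,0.0014,0,0,0,0.066],[0.072,-0.0005,0.0014,0,0,0,0.066],[0.072,-0.0005,0.0014,0,0,0,0.066],[0.072,-0.0005,0.0014,0,0,0,0.066],[0.072,-0.0005,0.0014,0,0,0,0.03],[0.072,-0.0005,0.0014,0,0,0,0.03],[0.072,-0.0005,0.0014,0,0,0,0.03],[0.072,-0.0005,0.0014,0,0,0,0.03],[0.072,-0.0005,0.0014,0,0,0,0.03]]])

```text
time_s: 27.95
position: [0.6315, 0.1039, -0.0155]
tcp_rot: [[0.001, 0.994, 0.109], [0.0, 0.109, -0.994], [-1.0, 0.001, 0.0]]
force: [-0.7, -0.3, 5.3]
opening: 0.568
```

Call:
play_rows(rows=[[[-0.04,0,0,0,0,0,0.03],[-0.08,0,0,0,0,0,0.03],[-0.12,0,0,0,0,0,0.03],[-0.12,0,0,0,0,0,0.03],[-0.12,0,0,0,0,0,0.03],[-0.12,0,0,0,0,0,0.03]]])

```text
time_s: 28.55
position: [0.6293, 0.1038, 0.102]
tcp_rot: [[-0.003, 0.994, 0.109], [-0.0, 0.109, -0.994], [-1.0, -0.003, -0.0]]
force: [0.1, -0.4, -1.0]
opening: 0.57
```

Run:
```python
from look import *
c,m=look("l20")
f=first(c,m);print(f); p=f[0][0]
go((p[0],p[1],.1,p[2]),(p[0],p[1],.0095,p[2]))
im=c["pixels"]
cv2.imwrite("pics/z20.png",cv2.resize(im[195:295,440:515,::-1],None,fx=6,fy=6,interpolation=cv2.INTER_CUBIC))
```

```text
((array([ 0.47512649, -0.404552  , -0.23056486]), np.float64(116.18431372549021)), np.int32(1013), array([478.63869694, 244.15202369]))
t 28.6 pos [0.6292 0.1038 0.1016] yaw 6.24 open 49.6 F [-0.5  0.2 -0.9]
[0.0023, -0.2084, 0.4886] [19.45, 0.01, 0.24]
[0.0928, -0.208, 0.4887] [19.45, 0.01, 0.24]
```

View pics/z20.png

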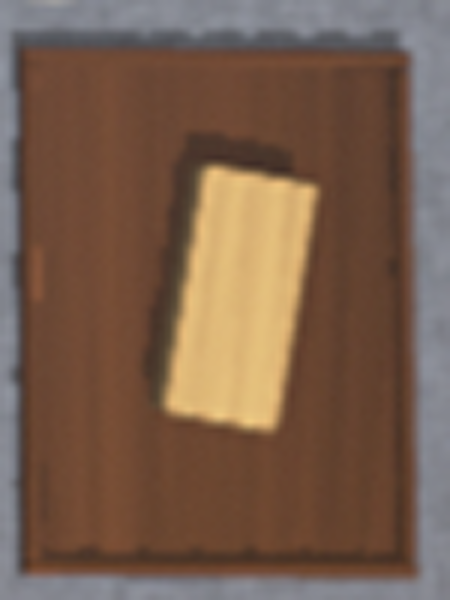

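```bash
cat >> look.py <<'E'
def alpha(c,uv,pad=30,thr=None):
    im=c["pixels"].astype(float).sum(2)/3
    u,v=map(int,uv); a=np.zeros(im.shape); w=im[v-pad:v+pad,u-pad:u+pad]
    bg=np.median(c["pixels"][v-pad+4:v+pad-4,u-pad+2:u-pad+10].sum(2)/3.); fg=np.percentile(w,93)
    x=np.clip((w-bg-5)/(fg-8-bg-5),0,1)
    n,l,st,ce=cv2.connectedComponentsWithStats((x>.25).astype(np.uint8)); k=1+np.argmax(st[1:,4])
    a[v-pad:v+pad,u-pad:u+pad]=x*cv2.dilate((l==k).astype(np.uint8),np.ones((3,3)))
    return a
def first2(c,uv=(479,244),zb=.005,h=.018,yaw=-.18,kind="s",pad=30):
    a=alpha(c,uv,pad); p=unproj(c,uv,zb+h); return fit(c,a,kind,(p[0],p[1],yaw),zb,h,pad=pad)
E
python3 - <<'E'
from look import *
for f in ("l",):
    c=capture("top"); p,co=first2(c); print(p,co)
    go((p[0],p[1],.1,p[2]),(p[0],p[1],.0095,p[2]))
E
```

```text
[ 0.47386622 -0.40576305 -0.23588137] 109.95623529411765
t 28.65 pos [0.6293 0.1038 0.1015] yaw 6.24 open 49.8 F [ 0.1  0.4 -1.1]
[0.0022, -0.2099, 0.4897] [19.76, 0.01, 0.24]
[0.0927, -0.2095, 0.4897] [19.76, 0.01, 0.24]
```

Run:
```python
from look import *
c=capture("top"); p,co=first2(c,zb=.023,h=0.); print(p,co)
m=wood(c["pixels"])&(c["pixels"][...,0]>150)
mm,ce,a=comp(c,np.array((479,244)),mask=m); q=unproj(c,ce,.023); print(fit(c,mm,"s",(q[0],q[1],-.18),.023,0.))
o=cv2.resize(c["pixels"][195:295,440:515,::-1],None,fx=6,fy=6,interpolation=cv2.INTER_CUBIC)
P=outline("s"); R=np.array([[np.cos(p[2]),-np.sin(p[2])],[np.sin(p[2]),np.cos(p[2])]])
for z,col in((.023,(0,0,255)),(.005,(0,255,0))):
    u=proj(c,np.c_[P@R.T+p[:2],np.full(4,z)]); cv2.polylines(o,[np.round((u-[440,195]+.5)*6).astype(int)],True,col,1)
cv2.imwrite("pics/z21.png",o)
go((p[0],p[1],.1,p[2]),(p[0],p[1],.0095,p[2]))
```

```text
[ 0.47471841 -0.40282354 -0.21467099] 20.147450980392165
(array([ 0.47457989, -0.40262402, -0.21534119]), np.float64(32.82745098039216))
t 28.7 pos [0.6295 0.1038 0.1016] yaw 6.24 open 50.3 F [-0.1  1.2 -0.9]
[0.0022, -0.2089, 0.4868] [18.54, 0.01, 0.21]
[0.0927, -0.2086, 0.4868] [18.54, 0.01, 0.21]
```

View pics/z21.png

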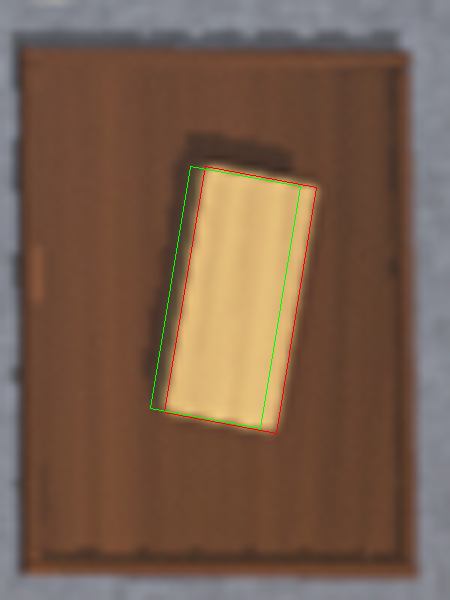

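Call:
play_rows(rows=[[[0.0,-0.2089,0.4868,18.54,0,0,0.03],[0.0,-0.2089,0.4868,18.54,0,0,0.03],[0.0,-0.2089,0.4868,18.54,0,0,0.03],[0.0,-0.2089,0.4868,18.54,0,0,0.03],[0.0,-0.2089,0.4868,18.54,0,0,0.03],[0.0,-0.2089,0.4868,18.54,0,0,0.03],[0.0,-0.2089,0.4868,18.54,0,0,0.03],[0.0,-0.2089,0.4868,18.54,0,0,0.03],[0.0,-0.2089,0.4868,18.54,0,0,0.03],[0.0,-0.2089,0.4868,18.54,0,0,0.03],[0.0,-0.2089,0.4868,18.54,0,0,0.03],[0.0,-0.2089,0.4868,18.54,0,0,0.03]]])

```text
time_s: 29.9
position: [0.4746, -0.4079, 0.1025]
tcp_rot: [[0.0, 0.976, -0.218], [-0.002, -0.218, -0.976], [-1.0, 0.001, 0.002]]
force: [0.5, -0.3, -0.7]
opening: 0.57
```

Call:
play_rows(rows=[[[0.02,0,0,0,0,0,0.03],[0.05,0,0,0,0,0,0.03],[0.06,0,0,0,0,0,0.03],[0.06,0,0,0,0,0,0.03],[0.06,0,0,0,0,0,0.03]]])

```text
time_s: 30.4
position: [0.4766, -0.4025, 0.0437]
tcp_rot: [[0.0, 0.977, -0.212], [0.0, -0.212, -0.977], [-1.0, 0.0, -0.0]]
force: [-0.3, -0.9, -0.8]
opening: 0.571
```

Run:
```python
from look import *
go((.4747,-.4028,.0095,-.2147))
c=capture("side"); im=c["pixels"][:,:,::-1].copy()
cv2.imwrite(f"pics/p22.png",cv2.resize(im[90:230,380:540],None,fx=4,fy=4,interpolation=cv2.INTER_NEAREST))
```

```text
t 30.4 pos [ 0.4766 -0.4025  0.0437] yaw -12.26 open 49.7 F [-0.3 -0.9 -0.8]
[0.0342, -0.0018, 0.0007] [0.05, -0.0, -0.0]
```

View pics/p22.png

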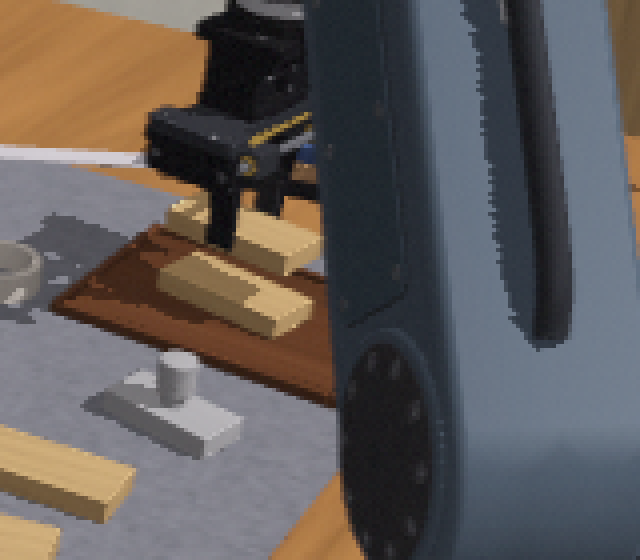

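Call:
play_rows(rows=[[[0.02,-0.0018,0.0007,0,0,0,0.03],[0.032,-0.0018,0.0007,0,0,0,0.03],[0.034,-0.0018,0.0007,0,0,0,0.03],[0.0345,-0.0018,0.0007,0,0,0,0.03],[0.0345,-0.0018,0.0007,0,0,0,0.03],[0.0345,-0.0018,0.0007,0,0,0,0.064],[0.0345,-0.0018,0.0007,0,0,0,0.064],[0.0345,-0.0018,0.0007,0,0,0,0.064],[0,-0.0018,0.0007,0,0,0,0.064],[-0.045,-0.0018,0.0007,0,0,0,0.064],[-0.075,-0.0018,0.0007,0,0,0,0.064],[-0.075,-0.0018,0.0007,0,0,0,0.064]]])

```text
time_s: 31.65
position: [0.4769, -0.4061, 0.1239]
tcp_rot: [[0.007, 0.977, -0.213], [-0.009, -0.213, -0.977], [-1.0, 0.009, 0.007]]
force: [0.6, -0.5, -0.4]
opening: 0.734
```

Run:
```python
from look import *
c,m=look("l23"); b=pose(c,m,"sB")
go((b[0],b[1],.12,b[2]))
```

```text
sB 779 [325.8 192.7] [6.245e-01 1.000e-04 1.950e-02] 31.4
t 31.7 pos [ 0.4755 -0.4046  0.1214] yaw -12.29 open 64.2 F [ 0.1  0.1 -0.9]
[0.0, 0.0594, -0.4272] [-13.41, 0.25, -0.25]
```

Call:
play_rows(rows=[[[0.0,0.0594,-0.4272,-13.4,0,0,0.066],[0.0,0.0594,-0.4272,-13.4,0,0,0.066],[0.0,0.0594,-0.4272,-13.4,0,0,0.066],[0.0,0.0594,-0.4272,-13.4,0,0,0.066],[0.0,0.0594,-0.4272,-13.4,0,0,0.066],[0.0,0.0594,-0.4272,-13.4,0,0,0.066],[0.0,0.0594,-0.4272,-13.4,0,0,0.066],[0.0,0.0594,-0.4272,-13.4,0,0,0.066],[0.03,0.0594,-0.4272,-13.4,0,0,0.066],[0.06,0.0594,-0.4272,-13.4,0,0,0.066],[0.06,0.0594,-0.4272,-13.4,0,0,0.066],[0.06,0.0594,-0.4272,-13.4,0,0,0.066]]])

```text
time_s: 32.9
position: [0.6218, 0.0017, 0.0571]
tcp_rot: [[-0.004, 1.0, 0.019], [0.001, 0.019, -1.0], [-1.0, -0.004, -0.001]]
force: [1.0, 0.0, 0.6]
opening: 0.756
```

```bash
cat >> look.py <<'E'
def pile(n,tag):
    """fit top face of n-high pile, overlay"""
    c=capture("top"); z=.005+.018*n
    u=proj(c,[[.4747,-.4028,z]])[0]
    p,co=first2(c,uv=u,zb=z,h=0.,yaw=-.21); print("pile",n,p.round(4),round(co,1))
    o=cv2.resize(c["pixels"][195:295,440:515,::-1],None,fx=6,fy=6,interpolation=cv2.INTER_CUBIC)
    P=outline("s"); R=np.array([[np.cos(p[2]),-np.sin(p[2])],[np.sin(p[2]),np.cos(p[2])]])
    u=proj(c,np.c_[P@R.T+p[:2],np.full(4,z)]); cv2.polylines(o,[np.round((u-[440,195]+.5)*6).astype(int)],True,(0,0,255),1)
    cv2.imwrite(f"pics/{tag}.png",o); return c
E
python3 - <<'E'
from look import *
c=pile(2,"z24")
go((.6245,.0001,-.0155,.0195))
c=capture("side"); im=c["pixels"][:,:,::-1].copy()
cv2.imwrite(f"pics/p24.png",cv2.resize(im[110:250,350:510],None,fx=4,fy=4,interpolation=cv2.INTER_NEAREST))
E
```

```text
pile 2 [ 0.4729 -0.4024 -0.2191] 19.3
t 32.95 pos [0.6231 0.001  0.0584] yaw 1.05 open 66.1 F [-0.4 -0.   0.5]
[0.0739, 0.0015, 0.001] [-0.06, -0.0, 0.04]
```

View pics/z24.png

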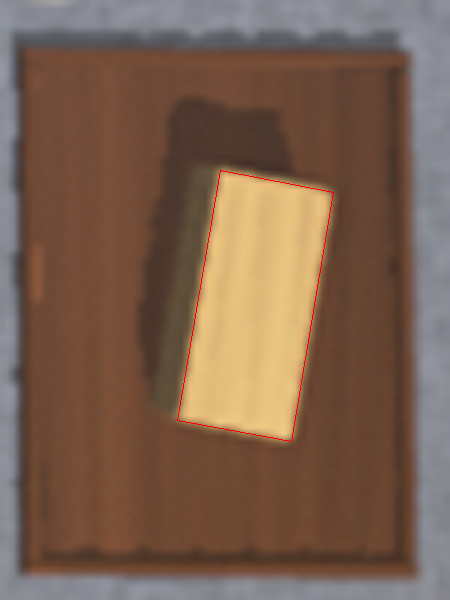

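View pics/p24.png

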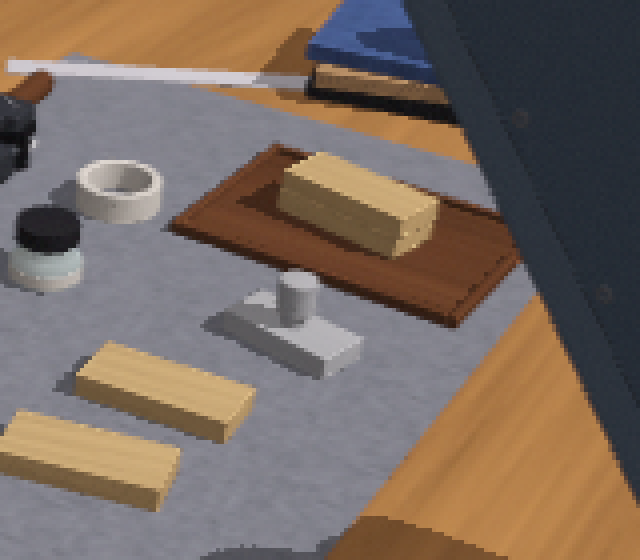

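Call:
play_rows(rows=[[[0.04,0.0015,0.001,0,0,0,0.066],[0.065,0.0015,0.001,0,0,0,0.066],[0.0735,0.0015,0.001,0,0,0,0.066],[0.0735,0.0015,0.001,0,0,0,0.066],[0.0735,0.0015,0.001,0,0,0,0.066],[0.0735,0.0015,0.001,0,0,0,0.03],[0.0735,0.0015,0.001,0,0,0,0.03],[0.0735,0.0015,0.001,0,0,0,0.03],[0.0735,0.0015,0.001,0,0,0,0.03],[0.0735,0.0015,0.001,0,0,0,0.03]]])

```text
time_s: 34.0
position: [0.6255, 0.0006, -0.0139]
tcp_rot: [[0.002, 1.0, 0.019], [-0.0, 0.019, -1.0], [-1.0, 0.002, 0.0]]
force: [0.1, -0.6, 5.5]
opening: 0.573
```

Call:
play_rows(rows=[[[-0.04,0,0,0,0,0,0.03],[-0.08,0,0,0,0,0,0.03],[-0.12,0,0,0,0,0,0.03],[-0.12,0,0,0,0,0,0.03],[-0.12,0,0,0,0,0,0.03],[-0.12,0,0,0,0,0,0.03]]])

```text
time_s: 34.6
position: [0.6233, 0.001, 0.1037]
tcp_rot: [[-0.003, 1.0, 0.019], [0.001, 0.019, -1.0], [-1.0, -0.003, -0.001]]
force: [0.2, 0.7, -0.4]
opening: 0.574
```

Run:
```python
from look import *
go((.4747,-.4028,.1,-.2147))
```

```text
t 34.6 pos [0.6233 0.001  0.1037] yaw 1.11 open 50.0 F [ 0.2  0.7 -0.4]
[0.0039, -0.1563, 0.4009] [13.41, -0.02, 0.19]
```

Call:
play_rows(rows=[[[0.0,-0.1563,0.4009,13.41,0,0,0.03],[0.0,-0.1563,0.4009,13.41,0,0,0.03],[0.0,-0.1563,0.4009,13.41,0,0,0.03],[0.0,-0.1563,0.4009,13.41,0,0,0.03],[0.0,-0.1563,0.4009,13.41,0,0,0.03],[0.0,-0.1563,0.4009,13.41,0,0,0.03],[0.0,-0.1563,0.4009,13.41,0,0,0.03],[0.0,-0.1563,0.4009,13.41,0,0,0.03],[0.0,-0.1563,0.4009,13.41,0,0,0.03],[0.02,-0.1563,0.4009,13.41,0,0,0.03],[0.045,-0.1563,0.4009,13.41,0,0,0.03],[0.045,-0.1563,0.4009,13.41,0,0,0.03]]])

```text
time_s: 35.8
position: [0.4728, -0.4001, 0.0548]
tcp_rot: [[-0.007, 0.977, -0.214], [0.009, -0.214, -0.977], [-1.0, -0.009, -0.007]]
force: [-0.2, 0.4, -0.7]
opening: 0.57
```

Call:
play_rows(rows=[[[0,0,0,0,0,0,0.03],[0,0,0,0,0,0,0.03],[0,0,0,0,0,0,0.03]]])

```text
time_s: 36.1
position: [0.477, -0.4034, 0.0611]
tcp_rot: [[0.001, 0.977, -0.212], [-0.002, -0.212, -0.977], [-1.0, 0.002, 0.001]]
force: [0.3, 1.0, 0.5]
opening: 0.568
```

Run:
```python
from look import *
go((.4752,-.4028,.0285,-.2147))
```

```text
t 36.1 pos [ 0.477  -0.4034  0.0611] yaw -12.27 open 49.4 F [0.3 1.  0.5]
[0.0326, -0.0019, -0.0003] [0.03, 0.07, -0.09]
```

Call:
play_rows(rows=[[[0.02,-0.0015,0,0,0,0,0.03],[0.03,-0.0015,0,0,0,0,0.03],[0.032,-0.0015,0,0,0,0,0.03],[0.033,-0.0015,0,0,0,0,0.03],[0.033,-0.0015,0,0,0,0,0.03],[0.033,-0.0015,0,0,0,0,0.064],[0.033,-0.0015,0,0,0,0,0.064],[0.033,-0.0015,0,0,0,0,0.064],[0,-0.0015,0,0,0,0,0.064],[-0.045,-0.0015,0,0,0,0,0.064],[-0.06,-0.0015,0,0,0,0,0.064],[-0.06,-0.0015,0,0,0,0,0.064]]])

```text
time_s: 37.3
position: [0.4764, -0.4048, 0.1235]
tcp_rot: [[0.005, 0.977, -0.213], [-0.006, -0.213, -0.977], [-1.0, 0.006, 0.005]]
force: [-1.0, 0.5, -0.7]
opening: 0.735
```

Run:
```python
from look import *
c,m=look("l26"); b=pose(c,m,"sD")
go((b[0],b[1],.12,b[2]))
```

```text
sD 778 [328.4 244.5] [ 0.486  -0.0025  0.2133] 30.3
t 37.35 pos [ 0.4753 -0.4034  0.1214] yaw -12.31 open 64.0 F [ 0.5  0.3 -0.2]
[0.0004, -0.075, -0.394] [-24.53, 0.13, -0.11]
```

Call:
play_rows(rows=[[[0.0,-0.075,-0.394,-24.5,0,0,0.066],[0.0,-0.075,-0.394,-24.5,0,0,0.066],[0.0,-0.075,-0.394,-24.5,0,0,0.066],[0.0,-0.075,-0.394,-24.5,0,0,0.066],[0.0,-0.075,-0.394,-24.5,0,0,0.066],[0.0,-0.075,-0.394,-24.5,0,0,0.066],[0.0,-0.075,-0.394,-24.5,0,0,0.066],[0.0,-0.075,-0.394,-24.5,0,0,0.066],[0.03,-0.075,-0.394,-24.5,0,0,0.066],[0.06,-0.075,-0.394,-24.5,0,0,0.066],[0.06,-0.075,-0.394,-24.5,0,0,0.066],[0.06,-0.075,-0.394,-24.5,0,0,0.066]]])

```text
time_s: 38.55
position: [0.4841, -0.0017, 0.059]
tcp_rot: [[-0.004, 0.977, 0.211], [0.001, 0.211, -0.977], [-1.0, -0.004, -0.002]]
force: [0.2, -0.8, 0.6]
opening: 0.764
```

Run:
```python
from look import *
c=pile(3,"z27")
go((.486,-.0025,-.015,.2133))
```

```text
pile 3 [ 0.4732 -0.4018 -0.2145] 21.3
t 38.6 pos [ 0.4852 -0.0021  0.0599] yaw 12.16 open 66.1 F [ 1.  -0.6  0.1]
[0.0749, 0.0008, 0.0006] [-0.06, -0.03, 0.06]
```

View pics/z27.png

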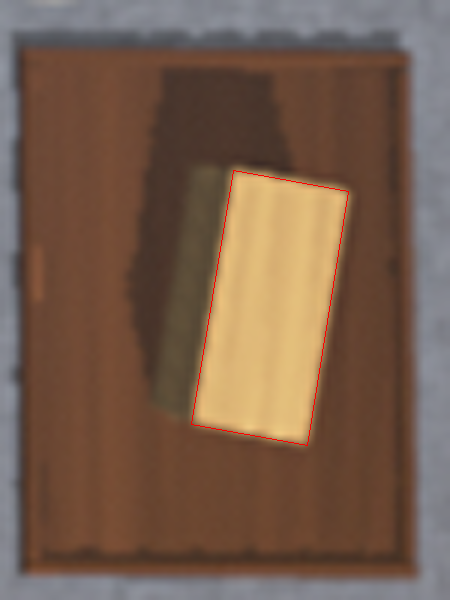

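Within about 2 mm of the first blank. Next blank D.

Call:
play_rows(rows=[[[0.04,0.0008,0.0006,0,0,0,0.066],[0.065,0.0008,0.0006,0,0,0,0.066],[0.074,0.0008,0.0006,0,0,0,0.066],[0.074,0.0008,0.0006,0,0,0,0.066],[0.074,0.0008,0.0006,0,0,0,0.066],[0.074,0.0008,0.0006,0,0,0,0.03],[0.074,0.0008,0.0006,0,0,0,0.03],[0.074,0.0008,0.0006,0,0,0,0.03],[0.074,0.0008,0.0006,0,0,0,0.03],[0.074,0.0008,0.0006,0,0,0,0.03]]])

```text
time_s: 39.6
position: [0.487, -0.0024, -0.0131]
tcp_rot: [[0.002, 0.977, 0.211], [-0.0, 0.211, -0.977], [-1.0, 0.001, 0.001]]
force: [-0.7, 0.2, 6.1]
opening: 0.567
```

Call:
play_rows(rows=[[[-0.04,0,0,0,0,0,0.03],[-0.08,0,0,0,0,0,0.03],[-0.13,0,0,0,0,0,0.03],[-0.13,0,0,0,0,0,0.03],[-0.13,0,0,0,0,0,0.03],[-0.13,0,0,0,0,0,0.03]]])

```text
time_s: 40.2
position: [0.4851, -0.002, 0.1151]
tcp_rot: [[-0.003, 0.977, 0.211], [0.001, 0.211, -0.977], [-1.0, -0.002, -0.001]]
force: [-0.5, -0.6, -0.5]
opening: 0.571
```

Run:
```python
from look import *
go((.475,-.403,.1,-.2147))
```

```text
t 40.2 pos [ 0.4851 -0.002   0.1151] yaw 12.19 open 49.7 F [-0.5 -0.6 -0.5]
[0.0149, -0.0945, 0.3899] [24.5, -0.04, 0.15]
```

Call:
play_rows(rows=[[[0.0,-0.0945,0.3899,24.5,0,0,0.03],[0.0,-0.0945,0.3899,24.5,0,0,0.03],[0.0,-0.0945,0.3899,24.5,0,0,0.03],[0.0,-0.0945,0.3899,24.5,0,0,0.03],[0.0,-0.0945,0.3899,24.5,0,0,0.03],[0.0,-0.0945,0.3899,24.5,0,0,0.03],[0.0,-0.0945,0.3899,24.5,0,0,0.03],[0.0,-0.0945,0.3899,24.5,0,0,0.03],[0.0,-0.0945,0.3899,24.5,0,0,0.03],[0.015,-0.0945,0.3899,24.5,0,0,0.03],[0.035,-0.0945,0.3899,24.5,0,0,0.03],[0.035,-0.0945,0.3899,24.5,0,0,0.03]]])

```text
time_s: 41.4
position: [0.4735, -0.3998, 0.0761]
tcp_rot: [[-0.007, 0.977, -0.213], [0.009, -0.213, -0.977], [-1.0, -0.009, -0.007]]
force: [0.5, 1.5, -0.2]
opening: 0.575
```

Call:
play_rows(rows=[[[0,0,0,0,0,0,0.03],[0,0,0,0,0,0,0.03],[0,0,0,0,0,0,0.03],[0,0,0,0,0,0,0.03]]])

```text
time_s: 41.8
position: [0.4768, -0.4036, 0.0819]
tcp_rot: [[0.001, 0.977, -0.213], [-0.001, -0.213, -0.977], [-1.0, 0.001, 0.001]]
force: [-0.4, -0.0, 0.3]
opening: 0.574
```

Run:
```python
from look import *
go((.4755,-.403,.0465,-.2147))
```

```text
t 41.8 pos [ 0.4768 -0.4036  0.0819] yaw -12.29 open 50.0 F [-0.4 -0.   0.3]
[0.0354, -0.0014, -0.0003] [0.01, 0.05, -0.07]
```

Call:
play_rows(rows=[[[0.02,-0.001,0,0,0,0,0.03],[0.03,-0.001,0,0,0,0,0.03],[0.034,-0.001,0,0,0,0,0.03],[0.0355,-0.001,0,0,0,0,0.03],[0.0355,-0.001,0,0,0,0,0.03],[0.0355,-0.001,0,0,0,0,0.064],[0.0355,-0.001,0,0,0,0,0.064],[0.0355,-0.001,0,0,0,0,0.064],[0,-0.001,0,0,0,0,0.064],[-0.045,-0.001,0,0,0,0,0.064],[-0.06,-0.001,0,0,0,0,0.064],[-0.06,-0.001,0,0,0,0,0.064]]])

```text
time_s: 43.0
position: [0.477, -0.4051, 0.1444]
tcp_rot: [[0.005, 0.977, -0.213], [-0.006, -0.213, -0.977], [-1.0, 0.006, 0.005]]
force: [0.4, -0.0, 0.2]
opening: 0.736
```

Run:
```python
from look import *
c,m=look("l28"); b=pose(c,m,"sC")
go((b[0],b[1],.14,b[2]))
```

```text
sC 791 [365.2 244.9] [ 0.4823 -0.1011  0.0746] 33.7
t 43.05 pos [ 0.4759 -0.4037  0.1422] yaw -12.3 open 63.7 F [-0.6  0.5  0.3]
[0.0016, -0.0582, -0.297] [-16.58, 0.12, -0.11]
```

Call:
play_rows(rows=[[[0.0,-0.0582,-0.297,-16.6,0,0,0.066],[0.0,-0.0582,-0.297,-16.6,0,0,0.066],[0.0,-0.0582,-0.297,-16.6,0,0,0.066],[0.0,-0.0582,-0.297,-16.6,0,0,0.066],[0.0,-0.0582,-0.297,-16.6,0,0,0.066],[0.0,-0.0582,-0.297,-16.6,0,0,0.066],[0.04,-0.0582,-0.297,-16.6,0,0,0.066],[0.08,-0.0582,-0.297,-16.6,0,0,0.066],[0.08,-0.0582,-0.297,-16.6,0,0,0.066],[0.08,-0.0582,-0.297,-16.6,0,0,0.066],[0.08,-0.0582,-0.297,-16.6,0,0,0.066]]])

```text
time_s: 44.15
position: [0.4825, -0.1013, 0.062]
tcp_rot: [[0.002, 0.997, 0.074], [-0.001, 0.074, -0.997], [-1.0, 0.002, 0.001]]
force: [0.1, -0.8, -0.7]
opening: 0.758
```

Run:
```python
from look import *
c=pile(4,"z29")
go((.4823,-.1011,-.015,.0746))
```

```text
pile 4 [ 0.4737 -0.4022 -0.2151] 29.5
t 44.2 pos [ 0.4829 -0.1015  0.0624] yaw 4.25 open 66.1 F [-1.  -1.  -0.5]
[0.0774, -0.0008, -0.0005] [-0.03, 0.08, -0.15]
```

View pics/z29.png

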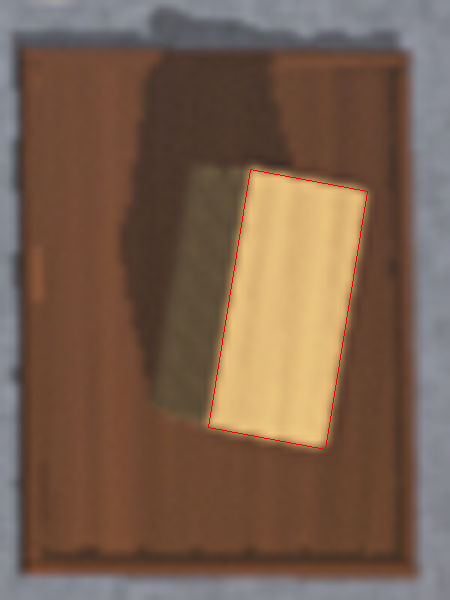

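Call:
play_rows(rows=[[[0.04,-0.0005,-0.0003,0,0,0,0.066],[0.065,-0.0005,-0.0003,0,0,0,0.066],[0.0765,-0.0005,-0.0003,0,0,0,0.066],[0.0765,-0.0005,-0.0003,0,0,0,0.066],[0.0765,-0.0005,-0.0003,0,0,0,0.066],[0.0765,-0.0005,-0.0003,0,0,0,0.03],[0.0765,-0.0005,-0.0003,0,0,0,0.03],[0.0765,-0.0005,-0.0003,0,0,0,0.03],[0.0765,-0.0005,-0.0003,0,0,0,0.03],[0.0765,-0.0005,-0.0003,0,0,0,0.03]]])

```text
time_s: 45.2
position: [0.4819, -0.1006, -0.0146]
tcp_rot: [[0.002, 0.997, 0.075], [-0.001, 0.075, -0.997], [-1.0, 0.002, 0.001]]
force: [0.1, -0.3, 6.7]
opening: 0.573
```

Call:
play_rows(rows=[[[-0.04,0,0,0,0,0,0.03],[-0.08,0,0,0,0,0,0.03],[-0.13,0,0,0,0,0,0.03],[-0.14,0,0,0,0,0,0.03],[-0.14,0,0,0,0,0,0.03],[-0.14,0,0,0,0,0,0.03]]])

```text
time_s: 45.8
position: [0.4803, -0.0999, 0.1237]
tcp_rot: [[-0.002, 0.997, 0.075], [0.001, 0.075, -0.997], [-1.0, -0.002, -0.001]]
force: [-0.4, -0.4, -0.5]
opening: 0.572
```

Run:
```python
from look import *
go((.475,-.403,.12,-.2147))
```

```text
t 45.8 pos [ 0.4803 -0.0999  0.1237] yaw 4.29 open 49.8 F [-0.4 -0.4 -0.5]
[0.0035, -0.028, 0.3019] [16.6, -0.04, 0.11]
```

Call:
play_rows(rows=[[[0.0,-0.028,0.3019,16.6,0,0,0.03],[0.0,-0.028,0.3019,16.6,0,0,0.03],[0.0,-0.028,0.3019,16.6,0,0,0.03],[0.0,-0.028,0.3019,16.6,0,0,0.03],[0.0,-0.028,0.3019,16.6,0,0,0.03],[0.0,-0.028,0.3019,16.6,0,0,0.03],[0.0,-0.028,0.3019,16.6,0,0,0.03],[0.01,-0.028,0.3019,16.6,0,0,0.03],[0.025,-0.028,0.3019,16.6,0,0,0.03],[0.025,-0.028,0.3019,16.6,0,0,0.03],[0.025,-0.028,0.3019,16.6,0,0,0.03],[0.025,-0.028,0.3019,16.6,0,0,0.03]]])

```text
time_s: 47.0
position: [0.4762, -0.4023, 0.0994]
tcp_rot: [[-0.0, 0.977, -0.212], [0.001, -0.212, -0.977], [-1.0, -0.001, -0.001]]
force: [0.6, 0.5, 0.2]
opening: 0.569
```

Call:
play_rows(rows=[[[0,0,0,0,0,0,0.03],[0,0,0,0,0,0,0.03]]])

```text
time_s: 47.2
position: [0.4763, -0.4034, 0.1002]
tcp_rot: [[0.001, 0.977, -0.213], [-0.001, -0.213, -0.977], [-1.0, 0.001, 0.001]]
force: [-0.1, -0.6, -0.9]
opening: 0.567
```

Run:
```python
from look import *
go((.4755,-.403,.064,-.2147))
```

```text
t 47.2 pos [ 0.4763 -0.4034  0.1002] yaw -12.28 open 49.4 F [-0.1 -0.6 -0.9]
[0.0362, -0.001, -0.0003] [0.02, 0.04, -0.05]
```

Place, retreat upward and then away so the picture is unobstructed.

Call:
play_rows(rows=[[[0.02,-0.0005,0,0,0,0,0.03],[0.03,-0.0005,0,0,0,0,0.03],[0.034,-0.0005,0,0,0,0,0.03],[0.036,-0.0005,0,0,0,0,0.03],[0.036,-0.0005,0,0,0,0,0.03],[0.036,-0.0005,0,0,0,0,0.064],[0.036,-0.0005,0,0,0,0,0.064],[0.036,-0.0005,0,0,0,0,0.064],[0,-0.0005,0,0,0,0,0.064],[-0.045,-0.0005,0,0,0,0,0.064],[-0.06,-0.0005,0,0,0,0,0.064],[-0.06,-0.0005,0,0,0,0,0.064]]])

```text
time_s: 48.4
position: [0.4771, -0.4052, 0.1632]
tcp_rot: [[0.005, 0.977, -0.213], [-0.006, -0.213, -0.977], [-1.0, 0.006, 0.005]]
force: [-0.2, 0.1, -0.7]
opening: 0.736
```

Call:
play_rows(rows=[[[0,0,-0.25,0,0,0,0.06],[0,0,-0.25,0,0,0,0.06],[0,0,-0.25,0,0,0,0.06],[0,0,-0.25,0,0,0,0.06],[0,0,-0.25,0,0,0,0.06],[0,0,-0.3,0,0,0,0.06],[0,0,-0.3,0,0,0,0.06],[0,0,-0.3,0,0,0,0.06],[0,0,-0.3,0,0,0,0.06]]])

```text
time_s: 49.3
position: [0.539, -0.111, 0.1588]
tcp_rot: [[-0.001, 0.977, -0.214], [-0.0, -0.214, -0.977], [-1.0, -0.001, 0.0]]
force: [1.4, 0.6, -0.1]
opening: 0.691
```

Run:
```python
from look import *
c=pile(5,"z30")
cv2.imwrite("pics/z31.png",cv2.resize(c["pixels"][195:295,360:460,::-1],None,fx=6,fy=6,interpolation=cv2.INTER_CUBIC))
go()
c=capture("side"); im=c["pixels"][:,:,::-1].copy()
cv2.imwrite(f"pics/p30.png",cv2.resize(im[90:260,330:530],None,fx=4,fy=4,interpolation=cv2.INTER_NEAREST))
```

```text
pile 5 [ 0.4746 -0.4025 -0.2225] 48.8
t 49.35 pos [ 0.5391 -0.1116  0.159 ] yaw -12.4 open 59.6 F [ 1.1  0.4 -0.1]
```

View pics/z30.png

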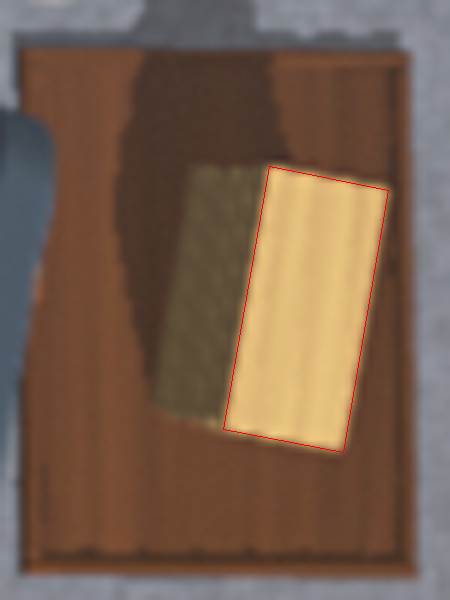

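View pics/z31.png

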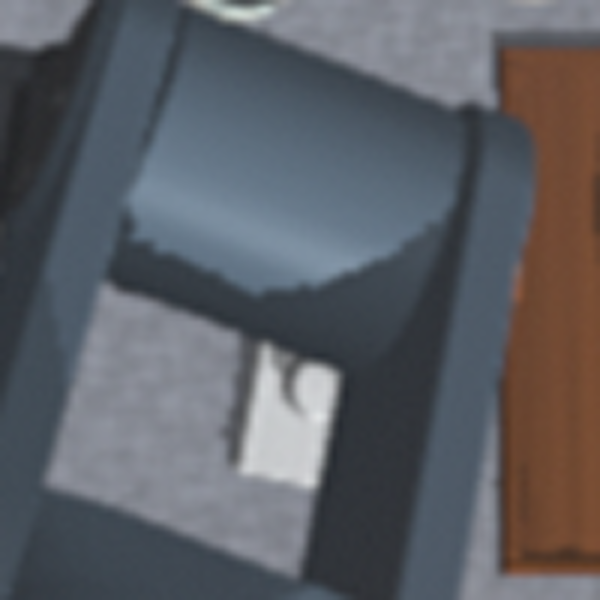

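View pics/p30.png

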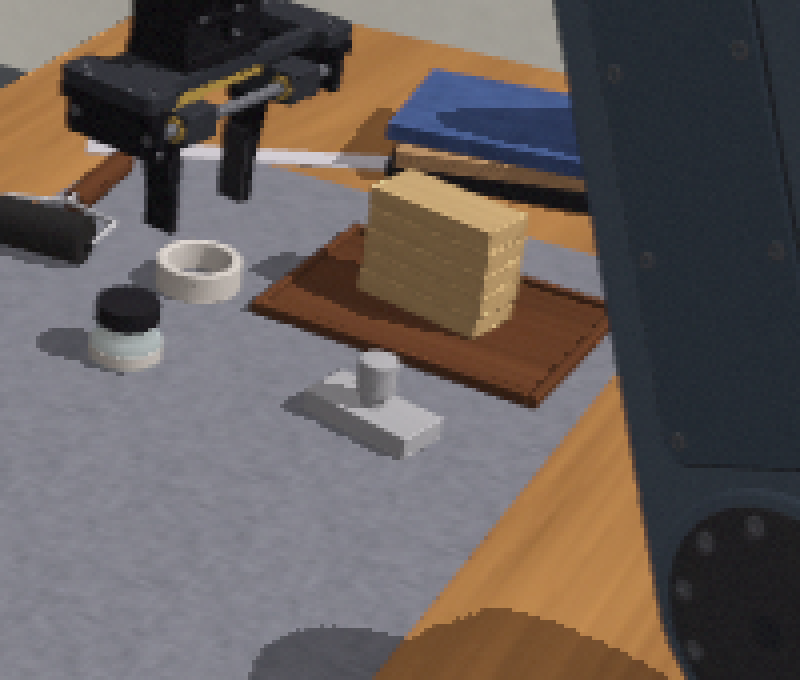

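Run:
```python
from look import *
c=capture("top"); k=unproj(c,(413.6,259.6),.054); print(k)
s=capture("side"); print(proj(s,[k]), unproj(s,(424.7,179.3),.054))
im=cv2.imread("pics/l9.png")
go((k[0],k[1],.1,-.2147),(k[0],k[1],.0025,-.2147))
```

```text
[ 0.44280306 -0.2196071   0.054     ]
[[424.48186901 179.42909321]] [ 0.44260714 -0.22061934  0.054     ]
t 49.5 pos [ 0.5392 -0.1118  0.1593] yaw -12.45 open 59.9 F [-0.4  0.  -0.2]
[0.0593, -0.0709, 0.1261] [-0.15, 0.01, 0.01]
[0.1568, -0.0709, 0.126] [-0.15, 0.01, 0.01]
```

Call:
play_rows(rows=[[[0,-0.0709,0.1261,0,0,0,0.06],[0,-0.0709,0.1261,0,0,0,0.06],[0,-0.0709,0.1261,0,0,0,0.06],[0.03,-0.0709,0.1261,0,0,0,0.06],[0.07,-0.0709,0.1261,0,0,0,0.06],[0.08,-0.0709,0.1261,0,0,0,0.06],[0.08,-0.0709,0.1261,0,0,0,0.06],[0.08,-0.0709,0.1261,0,0,0,0.06],[0.08,-0.0709,0.1261,0,0,0,0.06]]])

```text
time_s: 50.4
position: [0.4445, -0.219, 0.081]
tcp_rot: [[0.002, 0.977, -0.213], [-0.002, -0.213, -0.977], [-1.0, 0.003, 0.001]]
force: [0.1, 0.1, -0.0]
opening: 0.687
```

Run:
```python
from look import *
go((.4427,-.2200,.0025,-.2147))
c=capture("side"); im=c["pixels"][:,:,::-1].copy()
cv2.imwrite(f"pics/p31.png",cv2.resize(im[90:260,330:530],None,fx=4,fy=4,interpolation=cv2.INTER_NEAREST))
```

```text
t 50.4 pos [ 0.4445 -0.219   0.081 ] yaw -12.28 open 59.7 F [ 0.1  0.1 -0. ]
[0.0785, -0.0018, 0.0012] [0.02, 0.08, -0.16]
```

View pics/p31.png

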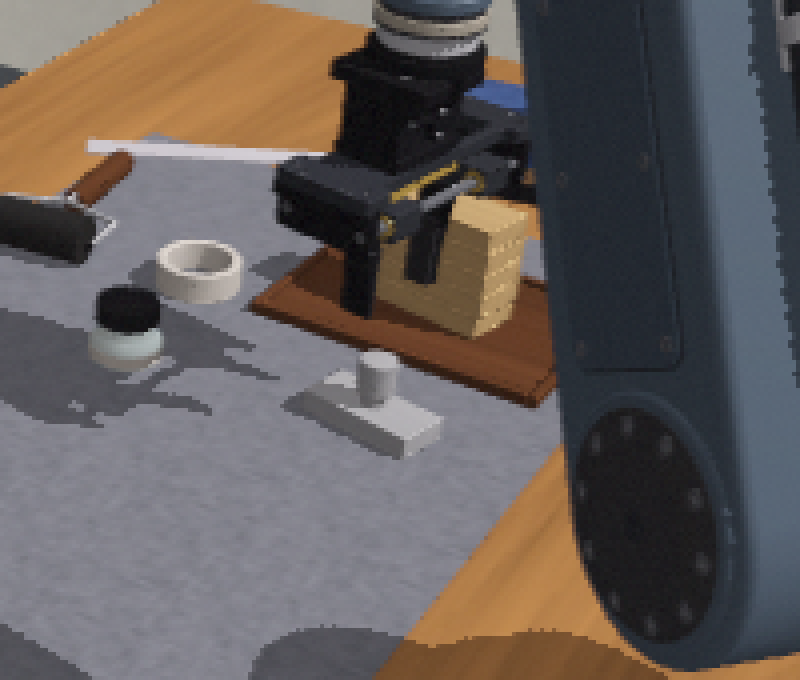

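Call:
play_rows(rows=[[[0.03,-0.0018,0.0008,0,0,0,0.06],[0.06,-0.0018,0.0008,0,0,0,0.06],[0.078,-0.0018,0.0008,0,0,0,0.06],[0.078,-0.0018,0.0008,0,0,0,0.06],[0.078,-0.0018,0.0008,0,0,0,0.06],[0.078,-0.0018,0.0008,0,0,0,0.01],[0.078,-0.0018,0.0008,0,0,0,0.01],[0.078,-0.0018,0.0008,0,0,0,0.01],[0.078,-0.0018,0.0008,0,0,0,0.01],[0.078,-0.0018,0.0008,0,0,0,0.01],[0.078,-0.0018,0.0008,0,0,0,0.01],[0.078,-0.0018,0.0008,0,0,0,0.01]]])

```text
time_s: 51.65
position: [0.4416, -0.2192, 0.0019]
tcp_rot: [[0.001, 0.977, -0.213], [-0.001, -0.213, -0.977], [-1.0, 0.001, 0.001]]
force: [-1.9, -1.1, 3.9]
opening: 0.313
```

Call:
play_rows(rows=[[[-0.03,0,0,0,0,0,0.01],[-0.06,0,0,0,0,0,0.01],[-0.1,0,0,0,0,0,0.01],[-0.13,0,0,0,0,0,0.01],[-0.13,0,0,0,0,0,0.01],[-0.13,0,0,0,0,0,0.01],[-0.13,0,0,0,0,0,0.01]]])

```text
time_s: 52.35
position: [0.4394, -0.2172, 0.1293]
tcp_rot: [[-0.005, 0.977, -0.213], [0.004, -0.213, -0.977], [-1.0, -0.005, -0.003]]
force: [-0.7, 0.2, -8.1]
opening: 0.316
```

Run:
```python
from look import *
go((.4740,-.4025,.14,-.2147))
c=capture("side"); im=c["pixels"][:,:,::-1].copy()
cv2.imwrite(f"pics/p32.png",cv2.resize(im[60:260,330:530],None,fx=3,fy=3,interpolation=cv2.INTER_NEAREST))
```

```text
t 52.35 pos [ 0.4394 -0.2172  0.1293] yaw -12.31 open 27.5 F [-0.7  0.2 -8.1]
[-0.0116, 0.0732, 0.1737] [-0.01, -0.16, 0.3]
```

View pics/p32.png

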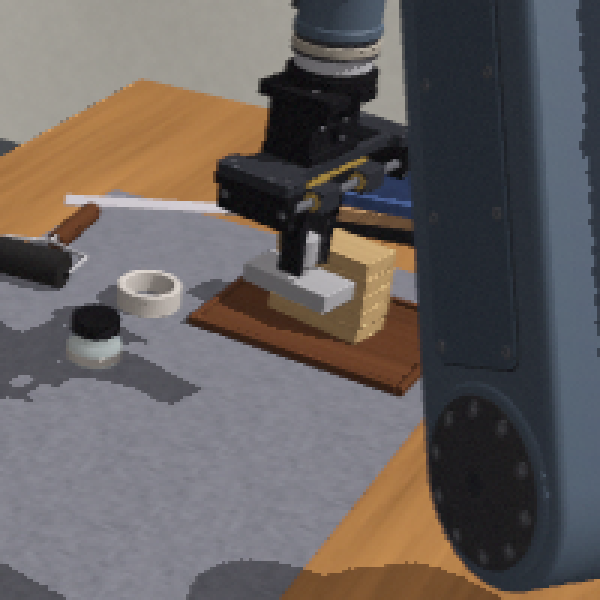

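Call:
play_rows(rows=[[[-0.012,0.0,0.0,0,0,0,0.01],[-0.012,0.035,0.09,0,0,0,0.01],[-0.012,0.071,0.173,0,0,0,0.01],[-0.012,0.071,0.173,0,0,0,0.01],[-0.012,0.071,0.173,0,0,0,0.01],[-0.012,0.071,0.173,0,0,0,0.01],[-0.012,0.071,0.173,0,0,0,0.01],[-0.012,0.071,0.173,0,0,0,0.01],[-0.012,0.071,0.173,0,0,0,0.01],[-0.012,0.071,0.173,0,0,0,0.01]]])

```text
time_s: 53.4
position: [0.4737, -0.4016, 0.1432]
tcp_rot: [[-0.001, 0.977, -0.212], [0.001, -0.212, -0.977], [-1.0, -0.001, -0.001]]
force: [-0.0, 0.2, -6.4]
opening: 0.312
```

Run:
```python
from look import *
go((.4740,-.4025,.11,-.2147),(.4740,-.4025,.0985,-.2147))
c=capture("side"); im=c["pixels"][:,:,::-1].copy()
cv2.imwrite(f"pics/p33.png",cv2.resize(im[60:260,330:530],None,fx=3,fy=3,interpolation=cv2.INTER_NEAREST))
```

```text
t 53.4 pos [ 0.4737 -0.4016  0.1432] yaw -12.24 open 27.2 F [-0.   0.2 -6.4]
[0.0332, 0.0005, 0.0009] [0.06, -0.05, 0.06]
[0.0447, 0.0005, 0.0009] [0.06, -0.05, 0.06]
```

View pics/p33.png

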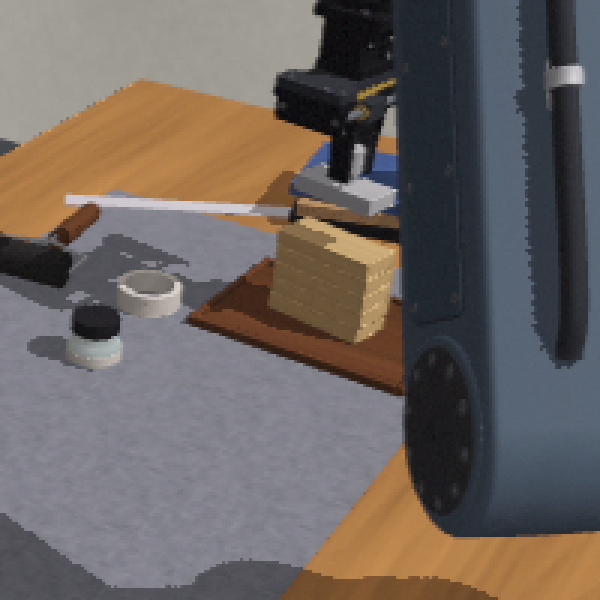

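Lower gently and check contact before releasing.

Call:
play_rows(rows=[[[0.02,0.0005,0.0009,0,0,0,0.01],[0.035,0.0005,0.0009,0,0,0,0.01],[0.041,0.0005,0.0009,0,0,0,0.01],[0.043,0.0005,0.0009,0,0,0,0.01],[0.045,0.0005,0.0009,0,0,0,0.01],[0.045,0.0005,0.0009,0,0,0,0.01],[0.045,0.0005,0.0009,0,0,0,0.01]]])

```text
time_s: 54.15
position: [0.4745, -0.4043, 0.0993]
tcp_rot: [[0.001, 0.977, -0.213], [-0.001, -0.213, -0.977], [-1.0, 0.001, 0.001]]
force: [0.0, -0.2, -6.7]
opening: 0.312
```

Not yet in contact (still −6.7 N); lower further in small steps.

Call:
play_rows(rows=[[[0.001,0,-0.0005,0,0,0,0.01],[0.002,0,-0.001,0,0,0,0.01],[0.002,0,-0.001,0,0,0,0.01]]])

```text
time_s: 54.45
position: [0.4745, -0.4031, 0.097]
tcp_rot: [[0.0, 0.977, -0.213], [-0.001, -0.213, -0.977], [-1.0, 0.001, 0.001]]
force: [-0.7, 0.3, -5.4]
opening: 0.31
```

Call:
play_rows(rows=[[[0.001,0,0,0,0,0,0.01],[0.0015,0,0,0,0,0,0.01],[0.0015,0,0,0,0,0,0.01]]])

```text
time_s: 54.75
position: [0.4746, -0.4032, 0.097]
tcp_rot: [[0.001, 0.977, -0.213], [-0.001, -0.213, -0.977], [-1.0, 0.001, 0.001]]
force: [-1.0, 2.1, 5.2]
opening: 0.311
```

In contact. Release and retreat.

Call:
play_rows(rows=[[[-0.001,0,0,0,0,0,0.03],[-0.001,0,0,0,0,0,0.055],[-0.001,0,0,0,0,0,0.055],[-0.001,0,0,0,0,0,0.055],[-0.03,0,0,0,0,0,0.055],[-0.07,0,0,0,0,0,0.055],[-0.09,0,0,0,0,0,0.055],[-0.09,0,0,0,0,0,0.055]]])

```text
time_s: 55.55
position: [0.4762, -0.4051, 0.1888]
tcp_rot: [[0.005, 0.977, -0.213], [-0.006, -0.213, -0.977], [-1.0, 0.007, 0.005]]
force: [0.3, -0.0, 0.3]
opening: 0.632
```

Call:
play_rows(rows=[[[0,0,-0.25,0,0,0,0.06],[0,0,-0.25,0,0,0,0.06],[0,0,-0.25,0,0,0,0.06],[0,0,-0.25,0,0,0,0.06],[0,0,-0.25,0,0,0,0.06],[0,0,-0.3,0,0,0,0.06],[0,0,-0.3,0,0,0,0.06],[0,0,-0.3,0,0,0,0.06],[0,0,-0.3,0,0,0,0.06]]])

```text
time_s: 56.45
position: [0.538, -0.1107, 0.1843]
tcp_rot: [[-0.001, 0.977, -0.214], [-0.0, -0.214, -0.977], [-1.0, -0.001, 0.0]]
force: [0.3, 0.3, -0.5]
opening: 0.686
```

Run:
```python
from look import *
c,m=look("l34")
cv2.imwrite("pics/z34.png",cv2.resize(c["pixels"][195:295,440:515,::-1],None,fx=6,fy=6,interpolation=cv2.INTER_CUBIC))
print(proj(c,[[.4745,-.403,.149]])); go()
c=capture("side"); im=c["pixels"][:,:,::-1].copy()
cv2.imwrite(f"pics/p34.png",cv2.resize(im[60:400,150:550],None,fx=2,fy=1.76))
```

```text
[[499.98036186 247.42260968]]
t 56.5 pos [ 0.538  -0.1112  0.1845] yaw -12.4 open 59.8 F [ 0.1 -0.5 -0.3]
```

View pics/z34.png

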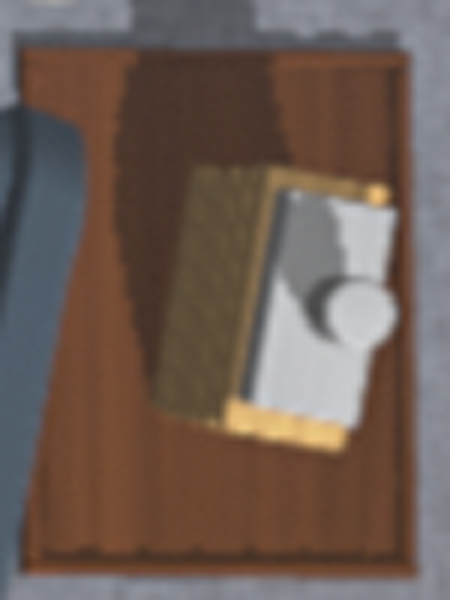

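View pics/p34.png

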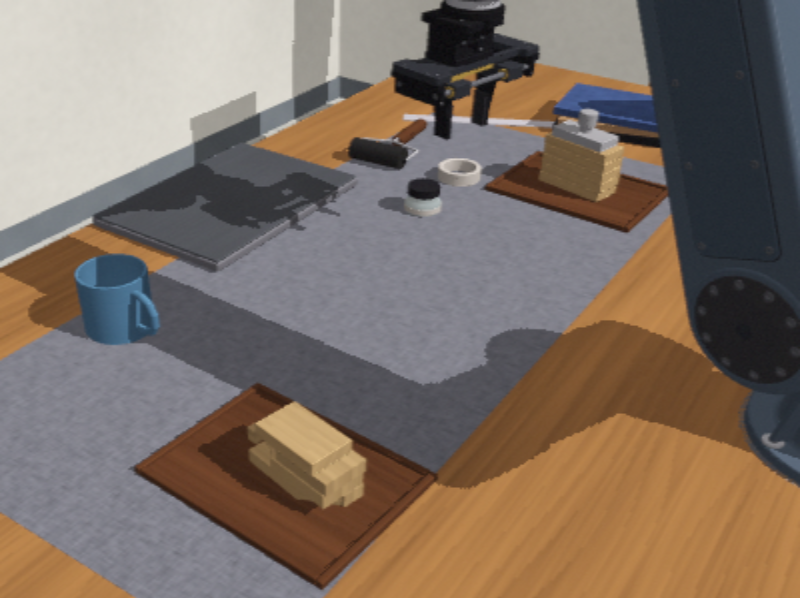

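View pics/l34.png

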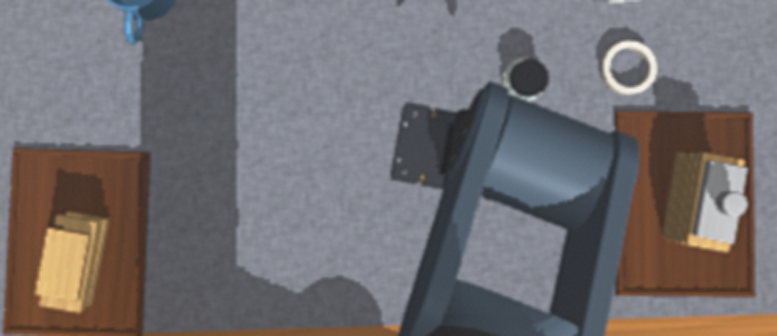

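Run:
```python
from rig import *
print(hand_in()); print(read_state()["time_s"])
```

```text
the job is handed in; nothing more can be done
None
the job is handed in; nothing more can be done
```

The job is done and handed in at about 57 s of the 210 s allowed; no verdict was reported.

- **Sorting:** There were seven blanks on the desk, four sound and three spoilt (broken corner, bite, too short). The three spoilt ones are stacked on the first spoilt blank in the left tray. The four sound ones are piled on the first sound blank in the right tray, and the weight is back upright on top.
- **Pile:** In the top-camera fits, each sound blank's centre came out within about 2 mm of the first one and its angle within 0.01 rad. The fit for the top blank was looser than for the others.
- **Weight:** Its knob appears within a pixel (about 1 mm) of where the pile's centre should put it. In the last side picture it stands level.
- **Spoilt tray and bystanders:** The last pictures show all four spoilt blanks in the left tray. The tape, jar and mug look to be where they started.

**What went wrong on the way:**
- **Fingertips:** They sit about 20 mm higher than the reported tool point suggests. Because of this my first two grips on the weight were too shallow. The first dropped it back on the first blank, upright. The second set it down on the desk, but it slipped out of the fingers on the way down, with 28 N on the tool. My first grip on the chipped blank also missed. I then gripped lower, and every later pick held.
- **First sound blank's position:** I did not measure it until the weight was off, so how far the dropped weight nudged it is unknown. By eye it stayed well inside the 60 mm limit.

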